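# Lock the projector stage and clamp a batch of form punches

## Robot

A 7-joint arm with a two-finger parallel gripper is mounted at the origin on the work surface. World frame = base frame: x ahead of the robot, y to its left, z up, the work surface at z = 0. Lengths are in mm, angles in rad, forces in N, time in s.
With the tool pointing down it reaches from about 400 to 875 mm from the base axis. Payload 4.4 kg.
Tool frame: the origin (TCP) lies at the very end of the fingers, on their centre line; the grasp point (between the pads) lies 19 mm behind it; z points along the fingers, y is the line along which they close (so a half turn about z gives the same grasp; the last joint's range is limited). The gripper opens to 85 mm and grips with 20 to 120 N. Pads are 22 mm wide; open, the fingers measure 114 mm over their backs; the gripper's body (76 mm by 85 mm) begins 54 mm behind the grasp point. The pads swing forward as they close: fully open they stand 13 mm farther back than shut.
Start: joints at [1.188, 0.628, 0.038, 1.517, -0.027, 0.996, -0.02], TCP at [202.521, -617.659, 231.313] pointing down, gripper open.
Joint ranges: [-3.06, 3.06], [-0.37, 2.12], [-1.25, 1.32], [0.18, 2.47], [-1.1, 4.24], [0.23, 1.98], [-2.94, 2.94]. Speed limits (rad/s): [2.57, 2.57, 3.14, 3.14, 3.14, 3.14, 3.14].

## Interface

Orientations are given as [roll, pitch, yaw] about the fixed x, y, z axes, in that order (R = Rz(yaw) Ry(pitch) Rx(roll)).
In Python, from cell import monitor, viewer, workorder gives the robot as it stands.
- The arm moves only by the tool arm_command, never from a script. Its argument "series" is one flat list of numbers, 5 for each row, row after row: the opening in per cent of the stroke, from 0 (shut) to 100 (fully open), then the shift along the tool's x, y, z in cm, then the turn about the tool's z in degrees. In form: [claw, x, y, z, roll, claw, x, y, z, roll, ...]. A call has exactly 5 rows; each row is the pose to reach, as a shift and turn from the pose commanded when the call began, along the tool's axes at that moment; what a row does not reach only later rows make up. A row lasts 1/12 s, in which the tool goes at most 41.7 mm and 7.16 degrees, less where a joint would pass 70% of its speed; a pose out of reach is approached as far as the arm can. A call with a gripper value outside its range is refused whole. The fingers move at their own pace and stop on an object; the grip force is fixed at half the most. Time passes only in rows, so rows that repeat a pose let the fingers close, or fill a call up. It gives the time, the measured TCP pose, the force, the opening and the grip force at its end, in the units of the state.
- monitor.read_state(): the state, without advancing time (a new reading comes with each control period).
- viewer.get_image(name): name is "scene" or "top" or "wrist"; returns (picture, depth): 420x560x3 uint8, red, green, blue; 420x560 float32, mm along the optical axis (not along the pixel's ray), 0 where there is no reading.
- viewer.camera_model(name): a dict with "mtx" (3x3 intrinsics, pixels), "R" (3x3) and "t" (3): a world point X has camera coordinates R X + t. Camera axes: x right, y down, z forward; pixel columns grow to the right and rows downward; lengths in mm; the calibration is good to about 2 mm. A picture is of the moment at which its call begins: read the wrist's pose just before it. camera_model takes no time and is no camera call; for the wrist camera it gives the pose at the moment of the call.
- workorder.finish_job(): hands the job in; it is judged then, once.
The state is a dict: "clock": time; "qpos": joint angles; "qd": joint speeds; "tau": joint torques, N m; "eef_pos": TCP position; "tool_rot": TCP orientation; "force": force on the tool from outside, world axes, zero at the start; "torque": the same for the moment, N m; "width": finger opening in mm; "gripper_force": force on a finger pad.
Only numpy, scipy, OpenCV 4.12 (cv2) and the standard library are available. Lean on these libraries where they do the work, as an engineer would, in place of code of your own. Each camera call takes 0.05 s, during which the arm holds its last target. There are 200 camera calls.

## Task

Get the profile projector's work stage ready: put both prongs of the pin spanner into the two holes of the slack lock ring, turn the ring clockwise until its yellow line points at the red index block, and stand the spanner back on its blue mat. Stand all the form punches (three to five) upright on the stage between the orange jaw and the blue backstop, then swing the red cam lever anticlockwise just until the jaw has taken up the gap and holds them all snug against the backstop, at most about 20 degrees past first touch. Leave the handset, bottle and ring gauge alone.

Things in the scene. Friction and masses are not known exactly. Their poses are not given: they have to be found in the camera images.
- stage: work stage: fixed aluminium plate 195 x 365 x 20 mm. Origin at bench height; +x away from the robot at yaw 0, +y left, z up. Towards -y it carries the steel lock ring on a dark boss (radius 60, top at 34 mm); towards +y the clamp: orange jaw, blue backstop beyond it in +x, red cam lever on the jaw's -x side. Punches go between jaw and backstop on the plate (20 mm high).
- lock_ring (a joint): angle of the lock ring, rad: 0 when its yellow line points to the red index block (stage +x side of the ring, top at 48 mm), growing clockwise seen from above; starts slack at -1.2 to -0.7, range -1.3 to 0.6. Upright axis; turns stiffly (0.3 N m), stays where left. Ring 94 mm across, 16 mm thick, top 50 mm above the bench.
- ring_top (a point): centre of the lock ring's top face; turns with the ring (+x along the yellow line, y axis through both holes)
- hole_a (a point): mouth (top centre) of one of the ring's two holes: 11.5 mm across, 16 mm deep, upright, 30 mm from the ring's axis at ring +y
- hole_b (a point): mouth of the other hole, the same size, 30 mm from the axis at ring -y
- spanner: two-prong pin spanner, 0.35 kg, standing level on two prongs and a foot. Origin midway between the prong tips at tip height; z up; prongs 30 mm to +y and -y, handle to -x. Handle 16 mm thick in y: orange from x 0 to -80, heights 14 to 50 mm; dark from there to x -141, heights 14 to 32. Cross-bar 24 x 80 mm, heights 14 to 26. Centre of mass at x -43.
- pin_a (a point): tip centre of the prong at spanner +y: 8 mm thick, tapered to 5 at the tip, 14 mm long below the cross-bar. Fully in the ring, the cross-bar rests on the ring and the tips lie 14 mm below its top
- pin_b (a point): tip centre of the like prong at spanner -y
- foot (a point): underside of the spanner's foot (14 mm across, as long as the prongs), at spanner x -130 mm
- tool_mat: blue mat, 240 (x) x 160 (y) x 4 mm, fixed; origin at the centre of its underside. The spanner starts on it.
- cam_lever (a joint): angle of the red cam lever, rad, upright axis: 0 open (lever along stage +y), starts 0 to 0.15, grows anticlockwise seen from above as the lever swings towards stage -x, up to 2.4. Each rad drives the jaw 8 mm towards the backstop. Turns stiffly (0.45 N m), stays where left. The jaw meets loaded punches at 1.0 to 1.65 rad, depending on the backstop.
- cam_grip (a point): grip point on the axis of the lever's upright black handle, a 20 mm round post 85 mm from the pivot, heights 56 to 98 mm above the bench; the point is at 82 mm
- cam_pivot (a point): point on the cam lever's upright pivot axis, 82 mm above the bench
- jaw_face (a point): centre of the orange jaw's face towards the backstop, at the plate's surface (stage axes). The jaw is 200 mm long in y, 24 mm high above the plate. Two dark end blocks 20 mm high close the space between jaw and backstop at y -102 and +102 mm from this point
- jaw_pad (a joint): how far the jaw's springs are pressed in, m: 0 while free, grows as it presses on punches (10 N per mm), at most 0.007; merely pushing punches along the plate presses it in up to about 1 mm
- stop_face (a point): centre of the blue backstop's face towards the jaw, at the plate's surface (stage axes); 200 mm long in y, 24 mm high, 44 to 49 mm from the open jaw's face: it has been set somewhere in that range and cannot be shifted
- punch1: form punch, loose, 0.2 kg, upright, 64 mm high; absent in some starts (3 to 5 are there). Steel shank 36 x 36 mm, 30 mm high; on it a brass-coloured light-alloy blade 20 mm thick in x and 34 mm wide in y from height 30 to 56, then 24 mm wide to the flat top at 64. Origin at the centre of the underside.
- punch2: another form punch, the same as punch1
- punch3: another form punch, the same as punch1
- punch4: another form punch, the same as punch1
- punch5: another form punch, the same as punch1
- handset: black remote handset, 150 x 45 x 20 mm, a bystander
- lens_cleaner: blue bottle, 52 mm across, 130 mm high, a bystander
- ring_gauge: steel ring gauge lying flat, 72 mm across, 22 mm high, a bystander
Mind the look-alikes: they are no part of the job. Leave any black or green look-alike of the punch3 alone.

How it is judged:
By the outcome, as a careful person would: the job done as asked, in the order asked, and still so for the second after the job is handed in, with the robot touching nothing.
Of punch1, punch2, punch3, punch4, punch5 only 3 to 5 are there at a start; the rules pass over those that are not, and their reading is None.
At some moment in a run one of punch1, punch2, punch3, punch4, punch5 may be knocked a few centimetres aside while the robot is not near it.
It also fails if it takes over 210 s, if anything falls off the work surface, if the arm or the gripper's body presses on something with over 40 N, if the wrist force passes 120 N, or if a joint passes its speed limit or range.

## Working session

There is one attempt and no reset: what is moved stays moved. The work goes in short steps, Python scripts to look and compute and a tool call to move; the robot and the scene stay as the last step left them, time stands still between calls to the robot, and variables do not carry over. Pictures are saved under pics/ and viewed, at most 14 in all, crops included, and the job is handed in when it is done.

Besides the shell and the picture viewer there is one more tool, called in YAML: its name, and indented under it one key for each argument. arm_command: Moves the arm, as the interface text tells. Its arguments: {"type":"object","properties":{"series":{"type":"array","items":{"type":"number"}}},"required":["series"]}

```bash
ls; mkdir -p pics
python3 - <<'E'
from cell import monitor, viewer, workorder
import cv2
s=monitor.read_state(); print(s)
for n in("top","scene"):
    im,d=viewer.get_image(n); cv2.imwrite(f"pics/{n}0.png",im[:,:,::-1]); print(viewer.camera_model(n))
    import numpy as np; np.save(f"pics/{n}0_d.npy",d)
E
```

```text
pics
{'clock': 0.0, 'qpos': array([ 1.18819783,  0.62932995,  0.03846811,  1.51839393, -0.0270031 ,
        0.99629719, -0.0200207 ]), 'qd': array([ 0.00044625, -0.00215017, -0.00030025,  0.00267704,  0.00090279,
        0.00226212, -0.00059206]), 'tau': array([-1.00738682e-04, -5.63411343e+01,  1.22669253e+00, -1.93448532e+01,
        1.11318284e-02,  1.03699465e-02, -6.70961654e-06]), 'eef_pos': array([ 202.30654164, -617.04445329,  230.39176679]), 'tool_rot': array([-3.13968336e+00,  3.77698844e-05,  3.16754398e-01]), 'force': array([0.48283267, 0.127531  , 1.39330102]), 'torque': array([-0.01776796, -0.02120101,  0.00998147]), 'gripper_force': 0.0, 'width': 85.39307983642864}
{'mtx': array([[538.05456073,   0.        , 283.98422267],
       [  0.        , 538.05456073, 200.0255733 ],
       [  0.        ,   0.        ,   1.        ]]), 'R': array([[-0.02694047, -0.99952304, -0.01509658],
       [-0.98376824,  0.02919001, -0.17705365],
       [ 0.17740987,  0.01008163, -0.98408541]]), 't': array([  63.87745392,  547.31643921, 1510.36380908])}
{'mtx': array([[483.44774278,   0.        , 284.18690762],
       [  0.        , 483.44774278, 203.80406832],
       [  0.        ,   0.        ,   1.        ]]), 'R': array([[-0.52803508,  0.84914545, -0.01144379],
       [ 0.5792877 ,  0.35030687, -0.7360101 ],
       [-0.62097079, -0.39526839, -0.67687383]]), 't': array([ 253.9262263 , -286.62024343, 1663.74438213])}
```

View pics/top0.png

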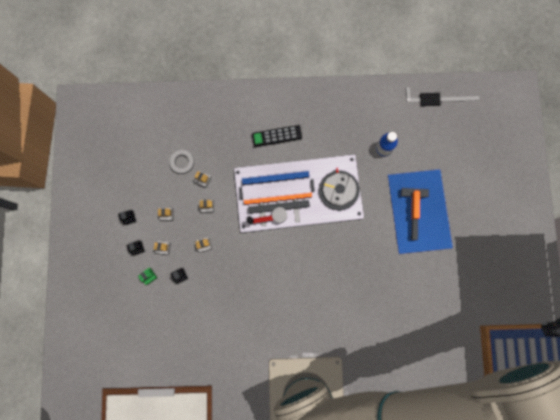

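View pics/scene0.png

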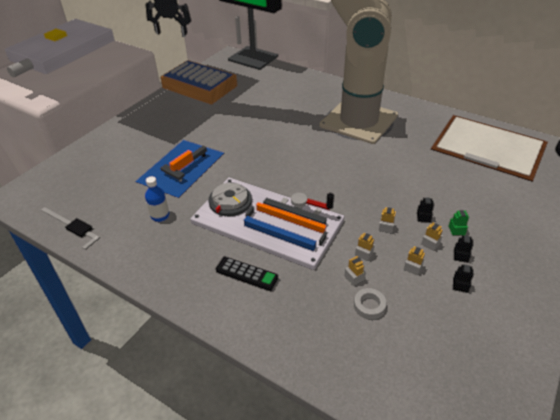

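Top view: the five brass punches are near (202,179), (207,206), (166,213), (162,247) and (204,244). Three black and one green look-alike sit at the left. The stage is centred near (298,193), and the spanner is on its mat near (416,210). The scene view agrees.

```bash
cat > h.py <<'E'
import numpy as np, cv2, json, os
from cell import monitor, viewer, workorder
def ray(cm,uv,z):
    uv=np.atleast_2d(np.float64(uv)); K,R,t=cm["mtx"],np.asarray(cm["R"]),np.asarray(cm["t"])
    d=(R.T@np.linalg.inv(K)@np.c_[uv,np.ones(len(uv))].T).T; c=-R.T@t
    return c+d*((z-c[2])/d[:,2])[:,None]
def proj(cm,X):
    p=cm["R"]@np.asarray(X,float)+cm["t"]; p=cm["mtx"]@p; return p[:2]/p[2]
def hsv(im): return cv2.cvtColor(im,cv2.COLOR_RGB2HSV)
def blobs(mask,amin=8):
    n,l,st,c=cv2.connectedComponentsWithStats(mask.astype(np.uint8))
    return [(c[i],st[i,4],l==i) for i in range(1,n) if st[i,4]>=amin]
def shot(n,name=None):
    cm=viewer.camera_model(n); im,d=viewer.get_image(n)
    if name: cv2.imwrite(f"pics/{name}.png",im[:,:,::-1]); np.save(f"pics/{name}_d.npy",d)
    return cm,im,d
F="cmd.json"
def cmd(): return json.load(open(F)) if os.path.exists(F) else [202.5,-617.7,231.3,.3168]
def setcmd(p): json.dump(list(map(float,p)),open(F,"w"))
def go(wps,claw=100):
    "waypoints (x,y,z,yaw[,claw]); prints rows from tool frame at the call start, 5 rows a call"
    for w in wps:
        w=list(w); cl=w[4] if len(w)>4 else claw
        while 1:
            p=np.array(cmd()); c,s=np.cos(p[3]),np.sin(p[3])
            d=np.array(w[:3])-p[:3]; a=-np.degrees((w[3]-p[3]))
            f=min(1,195/max(np.linalg.norm(d),1e-6),35/max(abs(a),1e-6))
            d=d*f;a=a*f
            t=np.round(np.array([c*d[0]+s*d[1], s*d[0]-c*d[1], -d[2]])/10,2); a=round(a,1)
            n=max(1,int(np.ceil(max(np.linalg.norm(t)*10/40,abs(a)/7))))
            print("T",cl,*t,a,"rows>=",n)
            X=t*10; setcmd([p[0]+c*X[0]+s*X[1],p[1]+s*X[0]-c*X[1],p[2]-X[2],p[3]-np.radians(a)])
            if f==1: break
E
python3 - <<'E'
from h import *
im=cv2.imread("pics/top0.png")[:,:,::-1].copy(); cm=viewer.camera_model("top"); H=hsv(im)
h,s,v=[H[...,i].astype(int) for i in range(3)]
def show(n,m,z,a=8):
    for c,ar,_ in blobs(m,a): print(n,c.round(1),ar,ray(cm,c,z)[0].round())
A=np.zeros(h.shape,bool);A[130:300,90:470]=1
show("brass",A&(h>14)&(h<30)&(s>110)&(v>90),57)
show("orange",A&(h<14)&(h>5)&(s>170),45,30)
show("blue",A&(h>105)&(h<125)&(s>120),25,30)
show("red",A&((h<4)|(h>174))&(s>150),48,5)
show("stage corners?",A&(s<40)&(v>190),20,100)
w=viewer.camera_model("wrist"); C=-w["R"].T@w["t"]; print(C,w["R"],w["mtx"])
cv2.imwrite("pics/z.png",cv2.resize(im[150:290,100:460],(800,311),interpolation=2)[:,:,::-1])
E
```

```text
brass [197.  174.5] 16 [631. 300.  57.]
brass [203.7 178.2] 33 [619. 280.  57.]
brass [201.2 204.1] 20 [543. 288.  57.]
brass [208.9 203.6] 31 [544. 265.  57.]
brass [159.1 212.3] 17 [522. 409.  57.]
brass [167.3 212.1] 36 [522. 386.  57.]
brass [205.3 242.4] 30 [431. 276.  57.]
brass [155.4 245.6] 17 [426. 418.  57.]
brass [197.7 244.7] 22 [426. 298.  57.]
brass [163.5 246.7] 33 [423. 395.  57.]
orange [415.3 203.5] 147 [ 528. -331.   45.]
orange [277.3 198.5] 166 [555.  68.  45.]
blue [387.2 143.6] 145 [ 716. -265.   25.]
blue [420.3 212.3] 3522 [ 505. -349.   25.]
blue [274.9 177.6] 329 [622.  74.  25.]
red [262.  219.3] 66 [495. 113.  48.]
stage corners? [300.6 189.1] 3627 [585.  -1.  20.]
stage corners? [242.1 211.3] 116 [524. 173.  20.]
[ 272.4114537  -594.94764709  372.18638786] [[ 0.31075948 -0.95048789 -0.0011514 ]
 [-0.9095075  -0.29771249  0.29010926]
 [-0.27608812 -0.08910699 -0.95699284]] [[292.75274887   0.         281.24336971]
 [  0.         292.75274887 208.1155371 ]
 [  0.           0.           1.        ]]
```

View pics/z.png

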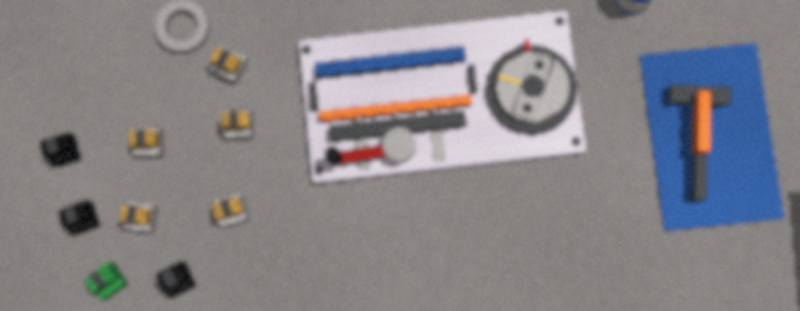

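The enlarged crop shows each punch with a brass blade wide along world y. The ring's centre is at about (533,86) with its yellow line pointing left, and the spanner's cross-bar is at (697,95) with its handle towards the robot. Next I'll go above the spanner.

Run:
```python
from h import *
cm=viewer.camera_model("top")
print(ray(cm,(414,193),28),ray(cm,(340,189),50))
go([(505,-322,170,0.06)])
```

```text
[[ 562.37404156 -333.45803604   28.        ]] [[ 576.47432035 -115.10768688   50.        ]]
T 100 17.32 -8.52 2.8 6.7 rows>= 5
T 100 16.2 -10.48 2.79 6.7 rows>= 5
T 100 2.85 -2.36 0.54 1.3 rows>= 1
```

arm_command:
  series: [100,3.46,-1.7,0.56,1.3,100,6.93,-3.41,1.12,2.7,100,10.39,-5.11,1.68,4.0,100,13.86,-6.82,2.24,5.4,100,17.32,-8.52,2.8,6.7]

```text
clock: 0.52
eef_pos: [341.4, -481.1, 202.7]
tool_rot: [-3.141, 0.0, 0.198]
force: [0.5, -1.1, 0.3]
width: 85.8
gripper_force: 0.0
```

arm_command:
  series: [100,3.24,-2.1,0.56,1.3,100,6.48,-4.19,1.12,2.7,100,9.72,-6.29,1.67,4.0,100,12.96,-8.38,2.23,5.4,100,16.2,-10.48,2.79,6.7]

```text
clock: 0.93
eef_pos: [479.4, -346.2, 174.9]
tool_rot: [-3.141, 0.001, 0.082]
force: [0.9, 0.2, 0.5]
width: 84.9
gripper_force: 0.0
```

arm_command:
  series: [100,1.4,-1.2,0.27,0.7,100,2.85,-2.36,0.54,1.3,100,2.85,-2.36,0.54,1.3,100,2.85,-2.36,0.54,1.3,100,2.85,-2.36,0.54,1.3]

```text
clock: 1.35
eef_pos: [503.8, -323.2, 169.9]
tool_rot: [3.141, 0.001, 0.059]
force: [0.2, 0.2, -0.0]
width: 85.5
gripper_force: 0.0
```

Run:
```python
from h import *
s=monitor.read_state(); print(s["clock"],s["eef_pos"],s["tool_rot"],cmd())
cm,im,d=shot("wrist","w1")
```

```text
1.35 [ 503.75104755 -323.19669738  169.91143372] [3.14091707e+00 1.25651111e-03 5.90369692e-02] [504.95492488393637, -322.0271657251837, 170.0, 0.060236599956833586]
```

View pics/w1.png

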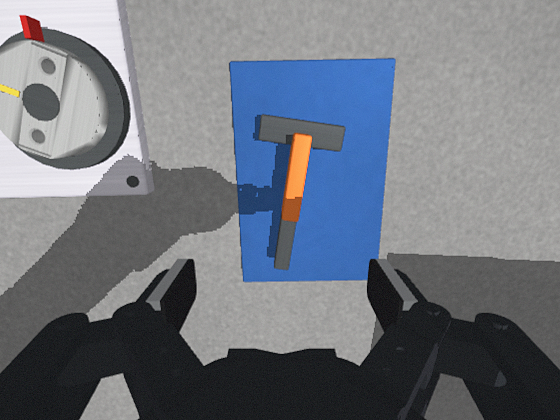

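The wrist view shows the spanner: orange handle from (302,136) to (292,197), cross-bar at (258,115)–(344,150). At the left is the ring, with its centre at (41,102), holes at (48,66) and (37,136), its yellow line pointing left, and the red index at (32,28).

Run:
```python
from h import *
im=cv2.imread("pics/w1.png")[:,:,::-1].copy(); cm=viewer.camera_model("wrist"); H=hsv(im)
h,s,v=[H[...,i].astype(int) for i in range(3)]
m=(h>5)&(h<16)&(s>150); m[:100]=0
print(np.percentile(v[m],[5,25,50,75,95]))
for th in (0,225):
    c,a,mm=max(blobs(m&(v>th)),key=lambda b:b[1])
    r=cv2.boxPoints(cv2.minAreaRect(np.argwhere(mm)[:,::-1].astype(np.float32)))
    P=ray(cm,r,54); print(th,c,a,r.round(1).tolist(),"\n",P.round(1).tolist(),P.mean(0))
# cross-bar dark grey on mat
A=np.zeros(h.shape,bool);A[105:165,250:355]=1
c,a,mm=max(blobs(A&(s<80)&(v<130)),key=lambda b:b[1]); r=cv2.boxPoints(cv2.minAreaRect(np.argwhere(mm)[:,::-1].astype(np.float32)))
P=ray(cm,r,30);print("bar",a,r.round(),P.round(1).tolist(),P.mean(0))
C=ray(cm,[(41,102),(48,66),(37,136),(0,88),(20,94)],50); print(C.round(1))
y=(h>20)&(h<35)&(s>120)&(v>120)
for c,a,mm in blobs(y): print("yel",c,a,ray(cm,c,50))
R=((h<5)|(h>174))&(s>150)
for c,a,mm in blobs(R): print("red",c,a,ray(cm,c,48))
```

```text
[142. 164. 251. 252. 255.]
0 [295.53472222 176.32449495] 1584 [[278.1000061035156, 218.5], [293.1000061035156, 131.8000030517578], [312.20001220703125, 135.10000610351562], [297.20001220703125, 221.8000030517578]] 
 [[488.8, -322.4, 54.0], [567.5, -331.0, 54.0], [565.7, -347.4, 54.0], [486.5, -340.4, 54.0]] [ 527.12208678 -335.29095638   54.        ]
225 [298.02318841 166.34782609] 1035 [[284.20001220703125, 197.5], [294.8999938964844, 133.3000030517578], [311.79998779296875, 136.10000610351562], [301.1000061035156, 200.39999389648438]] 
 [[509.2, -326.9, 54.0], [566.3, -332.6, 54.0], [564.8, -347.2, 54.0], [507.4, -342.4, 54.0]] [ 536.91834023 -337.27401389   54.        ]
bar 1909 [[257. 139.]
 [261. 114.]
 [345. 126.]
 [341. 152.]] [[557.8, -298.8, 30.0], [580.8, -301.4, 30.0], [574.4, -379.4, 30.0], [550.9, -378.6, 30.0]] [ 565.94215898 -339.56203695   30.        ]
[[ 579.4 -117.9   50. ]
 [ 607.6 -128.5   50. ]
 [ 551.1 -109.4   50. ]
 [ 588.5  -85.9   50. ]
 [ 584.8 -101.5   50. ]]
yel [ 8.97435897 90.11111111] 117 [[587.30669712 -92.99168665  50.        ]]
red [31.40298507 28.3880597 ] 402 [[ 634.57566797 -118.66348246   48.        ]]
```

Run:
```python
from h import *
s=monitor.read_state(); print(s["eef_pos"],s["tool_rot"])
go([(525,-336,90,-0.092),(525,-335.9,26,-0.092)])
```

```text
[ 503.51585906 -323.65742787  170.07530759] [3.14072375e+00 1.01230689e-03 5.79645775e-02]
T 100 1.92 1.52 8.0 8.7 rows>= 3
T 100 -0.0 -0.01 6.4 0.0 rows>= 2
```

arm_command:
  series: [100,0.7,0.5,2.7,2.9,100,1.4,1.0,5.4,5.8,100,2.05,1.38,8.0,8.7,100,2.05,1.38,8.0,8.7,100,2.05,1.38,8.0,8.7]

```text
clock: 1.82
eef_pos: [524.3, -335.4, 89.0]
tool_rot: [-3.141, 0.003, -0.093]
force: [0.6, -0.2, 0.6]
width: 85.6
gripper_force: 0.0
```

Run:
```python
from h import *
s=monitor.read_state(); print(s["eef_pos"],s["tool_rot"])
setcmd([*s["eef_pos"],s["tool_rot"][2]])
cm,im,d=shot("wrist","w2")
```

```text
[ 524.31829764 -335.38157138   89.04348032] [-3.14093984  0.00322868 -0.09258075]
```

View pics/w2.png

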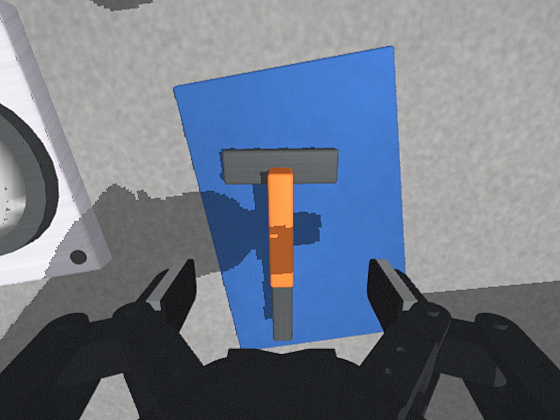

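The spanner is square to the gripper and centred at column 281, so I'll go down and grip.

arm_command:
  series: [100,0,0,2.1,0,100,0,0,4.2,0,100,0,0,6.3,0,100,0,0,6.3,0,0,0,0,6.3,0]

```text
clock: 2.28
eef_pos: [526.0, -335.1, 28.2]
tool_rot: [3.141, -0.0, -0.092]
force: [0.1, 0.4, 0.6]
width: 75.6
gripper_force: 0.0
```

arm_command:
  series: [0,0,0,0,0,0,0,0,0,0,0,0,0,0,0,0,0,0,0,0,0,0,0,0,0]

```text
clock: 2.7
eef_pos: [526.9, -334.9, 28.1]
tool_rot: [3.141, -0.001, -0.091]
force: [-0.8, -0.5, 4.7]
width: 15.0
gripper_force: 58.6
```

arm_command:
  series: [0,0,0,0,0,0,0,0,-3,0,0,0,0,-6,0,0,0,0,-9,0,0,0,0,-9,0]

```text
clock: 3.12
eef_pos: [529.3, -336.7, 122.4]
tool_rot: [3.137, -0.008, -0.092]
force: [1.4, -0.2, -2.4]
width: 14.9
gripper_force: 59.5
```

Run:
```python
from h import *
s=monitor.read_state(); print(s)
setcmd([*s["eef_pos"],s["tool_rot"][2]])
cm,im,d=shot("wrist","w3")
```

```text
{'clock': 3.1167, 'qpos': array([ 0.43110926,  0.7249659 ,  0.14931873,  1.69467676, -0.14932595,
        0.72352577, -1.00800036]), 'qd': array([ 0.00455261,  0.06112957, -0.01462811,  0.03635888, -0.00814417,
       -0.0847615 ,  0.00710381]), 'tau': array([-6.70303311e-01, -5.54892898e+01,  2.61819094e+00, -1.33493328e+01,
        3.79972975e-02,  1.13715973e+00, -5.36435342e-02]), 'eef_pos': array([ 529.26694373, -336.67211672,  122.41563452]), 'tool_rot': array([ 3.13732126, -0.00846097, -0.09177201]), 'force': array([ 1.42839052, -0.15965746, -2.42416786]), 'torque': array([-0.14752823, -0.11179487, -0.00182873]), 'gripper_force': 59.45012032985687, 'width': 14.85414550505606}
```

View pics/w3.png

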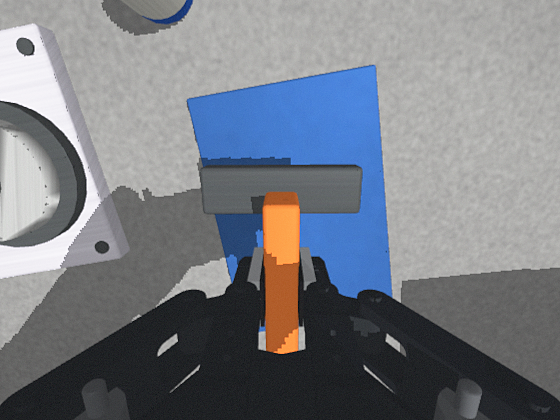

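The spanner is held square. Next I'll measure its offset in the grip, then fly to a view short of the ring.

Run:
```python
from h import *
s=monitor.read_state(); e=s["eef_pos"]; print(e, s["tool_rot"]); cm=viewer.camera_model("wrist")
y=s["tool_rot"][2]
P=ray(cm,[(203,166),(361,167),(359,213),(204,212)],e[2]+1.8); D=P-e
print(np.c_[np.cos(y)*D[:,0]+np.sin(y)*D[:,1], -np.sin(y)*D[:,0]+np.cos(y)*D[:,1]].round(1))
setcmd([*e[:3],y])
go([(544,-222,150,1.245)],0)
```

```text
[ 528.13212707 -335.72346147  119.836489  ] [ 3.13891411 -0.00547009 -0.09159798]
[[ 52.4  36.8]
 [ 51.8 -39. ]
 [ 28.6 -39.8]
 [ 29.3  38. ]]
T 0 0.25 -5.24 -1.38 -35.0 rows>= 5
T 0 3.21 -4.16 -1.38 -35.0 rows>= 5
T 0 0.94 -0.29 -0.26 -6.6 rows>= 1
```

arm_command:
  series: [0,0.05,-1.05,-0.28,-7,0,0.1,-2.1,-0.55,-14,0,0.15,-3.14,-0.83,-21,0,0.2,-4.2,-1.1,-28,0,0.25,-5.24,-1.38,-35]

```text
clock: 3.58
eef_pos: [532.2, -281.2, 128.9]
tool_rot: [-3.138, 0.002, 0.525]
force: [0.5, 0.5, -3.6]
width: 14.7
gripper_force: 59.2
```

arm_command:
  series: [0,0.64,-0.83,-0.28,-7,0,1.28,-1.66,-0.55,-14,0,1.93,-2.5,-0.83,-21,0,2.57,-3.33,-1.1,-28,0,3.21,-4.16,-1.38,-35]

```text
clock: 4.0
eef_pos: [539.4, -229.3, 142.7]
tool_rot: [-3.138, -0.0, 1.136]
force: [0.1, -0.2, -3.3]
width: 14.6
gripper_force: 59.2
```

arm_command:
  series: [0,0.94,-0.29,-0.26,-6.6,0,0.94,-0.29,-0.26,-6.6,0,0.94,-0.29,-0.26,-6.6,0,0.94,-0.29,-0.26,-6.6,0,0.94,-0.29,-0.26,-6.6]

```text
clock: 4.42
eef_pos: [541.4, -221.8, 146.4]
tool_rot: [-3.14, 0.001, 1.242]
force: [0.4, -1.0, -4.2]
width: 14.6
gripper_force: 59.2
```

Run:
```python
from h import *
cm,im,d=shot("wrist","w4")
s=monitor.read_state(); print(s["eef_pos"],s["tool_rot"],cmd())
setcmd([*s["eef_pos"],s["tool_rot"][2]])
np.save("cm4.npy",cm,allow_pickle=True)
```

```text
[ 541.54110584 -221.70238659  146.58619525] [-3.14054294e+00  6.67397868e-04  1.24250514e+00] [544.0261082920686, -221.98698356021205, 150.0364889974667, 1.245324227681621]
```

View pics/w4.png

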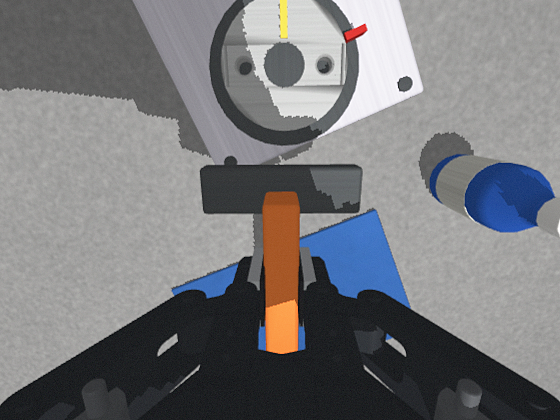

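The ring is now ahead, with holes at about (245,68) and (324,65), the yellow line at column 284, and the red index at (356,33).

Run:
```python
from h import *
im=cv2.imread("pics/w4.png"); cm=np.load("cm4.npy",allow_pickle=True).item()
g=cv2.cvtColor(im,cv2.COLOR_BGR2GRAY); H=hsv(im[:,:,::-1].copy())
pts=[]
for u,v in((245,68),(324,65)):
    w=g[v-11:v+12,u-11:u+12]; print(np.array2string(w[::2,::2]))
    m=(w<0.5*np.median(w)); b=[x for x in blobs(m,5)]; b=max(b,key=lambda x:x[1]); c=b[0]+[u-11,v-11]; print(c,b[1]); pts.append(c)
P=ray(cm,pts,50); print(P, np.linalg.norm(P[0]-P[1])); M=P.mean(0); d=P[0]-P[1]; print("centre",M,"yaw",np.arctan2(-d[0],d[1]))
h,s,v=[H[...,i].astype(int) for i in range(3)]
for c,a,mm in blobs((h>24)&(h<35)&(s>120)&(v>120)): q=ray(cm,c,50)[0]; print("yel",c,a,q, np.arctan2(*(q-M)[1::-1]))
for c,a,mm in blobs(((h<5)|(h>174))&(s>150),30):
    if c[1]<100: q=ray(cm,c,48)[0]; print("red",c,a,q,np.arctan2(*(q-M)[1::-1]))
```

```text
[[125 128 116 107 104 103 105 111 125 200 218 212]
 [128 118 106  95  91  92  95 105 110 159 218 217]
 [128 103  98  94 101  92  86  96 108 104 227 213]
 [123 110  98 100  62  54  57  53  75 112 210 218]
 [121 104  98  73  54  56  60  64  51 113 154 217]
 [118 109  95  49  57  60  63  61  55 106 119 225]
 [127 114  93  58  59  56  60  56  59 121 115 226]
 [124 119 103  53  62  62  57  58  83 121 216 225]
 [132 130 116  79  52  54  51  75 124 133 152 225]
 [124 128 126 120 108 101 111 117 128 127 114 225]
 [122 122 124 125 123 125 128 128 126 124 125 122]
 [125 128 127 126 126 127 128 126 127 127 125 127]]
[243.33333333  70.16666667] 24
[[213 214 215 215 204 191 179 187 204 215 215 215]
 [215 213 215 184 182 160 161 157 171 195 214 208]
 [219 222 197 169 112 114 111  93 134 166 213 217]
 [212 210 177 111 108 104 109 107  94 150 174 215]
 [214 203 132  91  99 101  97  77  95 105 166 219]
 [217 181  99  97  95 100  83  60  98 110 132 221]
 [221 194  96  92  96  99  74  55  81 103 168 217]
 [220 201 146  97  98  87  54  58  84 136 179 217]
 [220 219 173  46  48  59  58  50 105 160 216 218]
 [218 222 209 162  83  59  60 114 161 207 219 220]
 [217 217 216 210 176 173 173 174 204 219 218 199]
 [217 215 215 217 218 216 221 219 217 218 215 218]]
[324.85        68.41666667] 60
[[ 549.54560974 -110.36679937   50.        ]
 [ 607.21232546 -128.84839238   50.        ]] 60.555919463986285
centre [ 578.3789676  -119.60759587   50.        ] yaw 1.2606491605754355
yel [283.14173228  17.99212598] 254 [588.44260368 -87.90045727  50.        ] 1.263459658380369
red [354.42723005  32.91549296] 213 [ 634.48285782 -113.03762606   48.        ] 0.11657271156180789
```

Run:
```python
from h import *
go([(565.8,-155.4,82,1.255)],0)
```

```text
T 0 7.06 0.16 6.46 -0.7 rows>= 3
```

arm_command:
  series: [0,2.4,0.05,1.5,-0.2,0,4.8,0.1,3,-0.5,0,7.06,0.16,5,-0.7,0,7.06,0.16,6.46,-0.7,0,7.06,0.16,6.46,-0.7]

```text
clock: 4.88
eef_pos: [564.6, -152.3, 79.7]
tool_rot: [-3.136, -0.0, 1.26]
force: [-0.1, -0.6, -2.8]
width: 14.8
gripper_force: 59.1
```

Run:
```python
from h import *
cm,im,d=shot("wrist","w5"); c2,i2,_=shot("scene","s5")
s=monitor.read_state(); print(s["eef_pos"],s["tool_rot"],cmd(),s["force"])
setcmd([*s["eef_pos"],s["tool_rot"][2]])
p=proj(c2,(579,-117,55)).astype(int); print(p)
a=cv2.resize(i2[p[1]-40:p[1]+40,p[0]-50:p[0]+50],(500,400),interpolation=2)
b=cv2.resize(im[100:300,150:420],(540,400))
b2=np.zeros((400,260,3),np.uint8)
cv2.imwrite("pics/v5.png",np.hstack([cv2.resize(b,(300,222)),cv2.resize(a,(278,222))])[:,:,::-1] if 0 else cv2.resize(np.hstack([b[:,120:420],a]),(800,400))[:,:,::-1])
```

```text
[ 565.60847648 -155.56822155   82.27444091] [-3.14031747e+00  1.45052324e-03  1.25604199e+00] [565.818929331831, -155.3886829762519, 81.98619524752652, 1.2547224422623402] [ 0.36708427  0.12605331 -2.97695146]
[228 191]
```

View pics/v5.png

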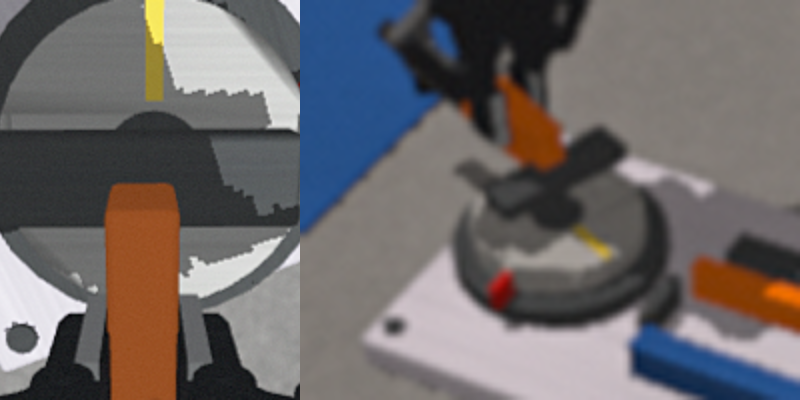

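The wrist crop shows the yellow line and hub at column 287, about 6 px right of the handle axis (281). I'll quantify that before inserting.

Run:
```python
from h import *
im=cv2.imread("pics/w5.png")[:,:,::-1].copy(); cm=viewer.camera_model("wrist"); s=monitor.read_state(); e=s["eef_pos"];y=s["tool_rot"][2]
def tf(P): D=np.atleast_2d(P)-e; return np.c_[np.cos(y)*D[:,0]+np.sin(y)*D[:,1], -np.sin(y)*D[:,0]+np.cos(y)*D[:,1]].round(2)
H=hsv(im);h,ss,v=[H[...,i].astype(int) for i in range(3)]
m=(h>20)&(h<36)&(ss>100)&(v>60); m[200:]=0
for c,a,mm in blobs(m,20):
    print("yel",c,a)
    for r in np.unique(np.argwhere(mm)[:,0])[::6]:
        cols=np.argwhere(mm[r])[:,0]; print(r,cols.min(),cols.max(),tf(ray(cm,(cols.mean(),r),50)))
g=cv2.cvtColor(im,cv2.COLOR_RGB2GRAY)
print(g[161,190:380:3]); print(g[190,190:380:3])
print("bar z",tf(ray(cm,[(203,166),(361,167),(359,213),(204,212)],e[2]+1.8)))
```

```text
yel [286.95444685 123.65943601] 461
98 285 289 [[84.52 -3.19]]
104 283 291 [[81.37 -3.2 ]]
110 283 291 [[78.18 -3.22]]
116 283 291 [[74.95 -3.23]]
122 283 291 [[71.69 -3.25]]
128 283 291 [[68.39 -3.26]]
134 283 291 [[65.06 -3.28]]
140 283 291 [[61.68 -3.3 ]]
146 283 291 [[58.27 -3.31]]
[135 136  40  57  48  54  49 112  94 114 114 115 112 114 109 114 114 113
 115 114 114 111 110 112 113 115 119  68  49  52  53  51  51  52  53  50
  50  46 111 114 112 114 112 114 113 112 111 113 115 118 111 107 233 221
 221 218 210 154 128  95  97  93  92 249]
[131 133 134  51  46  52  53  51  47  48  44  48  48  50  50  50  54  55
  49  49  51  53  53  54  52  51  43  49  49  45  46  47  48  47  48  53
  52  46  49  51  48  49  47  48 100  95  94  92  94  96  91  94  95  93
  94  92  91 193  95  96  97  83 240 234]
bar z [[ 51.87  37.43]
 [ 51.34 -38.16]
 [ 28.21 -38.98]
 [ 28.77  38.75]]
```

Run:
```python
from h import *
out=[]
for f,cm in(("w4",np.load("cm4.npy",allow_pickle=True).item()),("w5",viewer.camera_model("wrist"))):
    im=cv2.imread(f"pics/{f}.png")[:,:,::-1].copy(); H=hsv(im);h,ss,v=[H[...,i].astype(int) for i in range(3)]
    m=(h>20)&(h<36)&(ss>100)&(v>60); m[200:]=0
    c,a,mm=max(blobs(m,20),key=lambda b:b[1]); r=np.argwhere(mm)[:,0]; print(f,r.min(),r.max())
    out.append(ray(cm,(c[0],r.max()+.5),50)[0])
    if f=="w4": C=ray(cm,[(244.5,67),(324.5,65.5),(283.5,65)],50); print(C, np.linalg.norm(C[0]-C[1])); M=C[:2].mean(0); 
print(out, "inner end radius w4", np.linalg.norm(out[0]-M))
s=monitor.read_state(); e=s["eef_pos"];y=s["tool_rot"][2]; D=out[1]-e; print("tool x of end",np.cos(y)*D[0]+np.sin(y)*D[1])
```

```text
w4 0 37
[[ 551.13516576 -108.64244411   50.        ]
 [ 607.52409929 -126.87263607   50.        ]
 [ 578.92349727 -116.72760007   50.        ]] 59.26256595250818
w5 98 149
[array([584.4617047 , -99.52974715,  50.        ]), array([ 586.15930152, -103.09779564,   50.        ])] inner end radius w4 18.93648859326961
tool x of end 56.2548667218706
```

Relative to the bar, the ring centre is 3 mm to the right and about 2.5 mm nearer. I'll correct for that, then go down gently.

arm_command:
  series: [0,-0.24,0.3,0,0,0,-0.24,0.3,0.3,0,0,-0.24,0.3,0.6,0,0,-0.24,0.3,0.9,0,0,-0.24,0.3,1.1,0]

```text
clock: 5.4
eef_pos: [568.7, -158.9, 72.8]
tool_rot: [3.14, 0.001, 1.256]
force: [-4.6, -1.7, 18.6]
width: 15.0
gripper_force: 62.3
```

arm_command:
  series: [0,0,0,0.1,0,0,0,0,0.2,0,0,0,0,0.3,0,0,0,0,0.4,0,0,0,0,0.4,0]

```text
clock: 5.82
eef_pos: [568.5, -160.4, 70.1]
tool_rot: [3.139, 0.003, 1.256]
force: [-5.4, -4.5, 15.3]
width: 14.9
gripper_force: 62.8
```

arm_command:
  series: [0,-0.1,-0.1,0,0,0,-0.1,-0.1,0,0,0,-0.1,-0.1,0.1,0,0,-0.1,-0.1,0.2,0,0,-0.1,-0.1,0.2,0]

```text
clock: 6.23
eef_pos: [568.0, -161.7, 68.3]
tool_rot: [3.137, 0.003, 1.255]
force: [-3.0, -4.5, 16.8]
width: 15.0
gripper_force: 63.2
```

Run:
```python
from h import *
s=monitor.read_state(); print(s["eef_pos"],s["tool_rot"],s["force"],s["torque"])
```

```text
[ 567.9986872 -161.7183314   68.3463517] [3.13738725 0.00317515 1.25519299] [-3.00628975 -4.54201165 16.78455857] [-0.5091503   0.66182731  0.07423759]
```

Run:
```python
from h import *
cm,im,d=shot("wrist","w6"); c2,i2,_=shot("scene","s6")
p=(228,191)
a=cv2.resize(i2[p[1]-40:p[1]+40,p[0]-50:p[0]+50],(500,400),interpolation=2)
b=cv2.resize(im[100:300,150:420],(540,400))[:,120:420]
cv2.imwrite("pics/v6.png",np.hstack([b,a])[:,:,::-1])
```

```text
(no output)
```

View pics/v6.png

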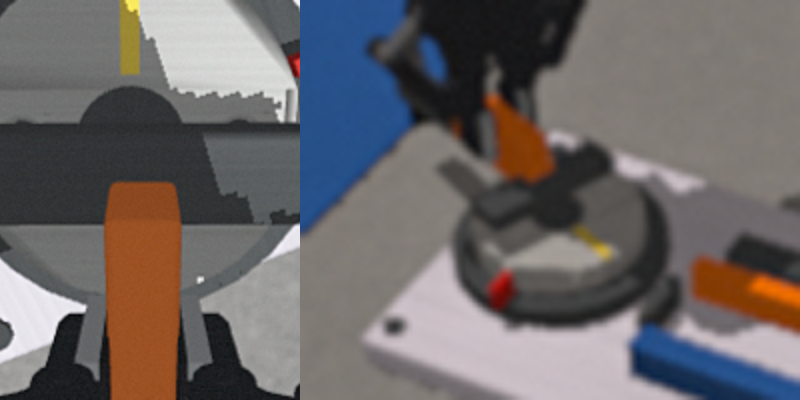

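Picture w6 shows the hub and line at column 274, so the ring is left of and ahead of the bar. The earlier shot w5 was taken before the arm settled, and the spanner has slid up about 6 mm in the grip. I'll lift, settle and measure again.

arm_command:
  series: [0,0,0,-0.6,0,0,0.4,-0.3,-1.2,0,0,0.4,-0.3,-1.2,0,0,0.4,-0.3,-1.2,0,0,0.4,-0.3,-1.2,0]

```text
clock: 6.75
eef_pos: [565.3, -153.0, 77.3]
tool_rot: [-3.141, -0.0, 1.258]
force: [-0.2, -0.5, -3.7]
width: 15.0
gripper_force: 60.6
```

arm_command:
  series: [0,0,0,0,0,0,0,0,0,0,0,0,0,0,0,0,0,0,0,0,0,0,0,0,0]

```text
clock: 7.17
eef_pos: [565.4, -153.6, 77.5]
tool_rot: [-3.141, 0.0, 1.257]
force: [-0.0, 0.5, -3.7]
width: 14.7
gripper_force: 60.6
```

```bash
cat > align.py <<'E'
from h import *
import sys
s=monitor.read_state(); e=s["eef_pos"];y=s["tool_rot"][2]; print(s["clock"],e,s["tool_rot"],s["force"])
cm,im,d=shot("wrist",sys.argv[1])
def tf(P): D=np.atleast_2d(P)-e; return np.c_[np.cos(y)*D[:,0]+np.sin(y)*D[:,1], -np.sin(y)*D[:,0]+np.cos(y)*D[:,1]].round(2)
H=hsv(im);h,ss,v=[H[...,i].astype(int) for i in range(3)]
m=(h>20)&(h<36)&(ss>100)&(v>60); m[200:]=0
c,a,mm=max(blobs(m,20),key=lambda b:b[1])
rr=np.argwhere(mm)[:,0]
mid=lambda r: np.argwhere(mm[r])[:,0].mean()
print("line rows",rr.min(),rr.max(),tf(ray(cm,[(mid(rr.min()+6),rr.min()+6),(mid(rr.max()-3),rr.max()+.5)],50)))
o=(h>4)&(h<16)&(ss>140); o[:150]=0
c,a,om=max(blobs(o,50),key=lambda b:b[1]); r0=np.argwhere(om)[:,0].min()
for r in(r0+4,r0+30): q=np.argwhere(om[r])[:,0]; print("orange",r,q.min(),q.max(), q.max()-q.min()+1)
g=cv2.cvtColor(im,cv2.COLOR_RGB2GRAY).astype(int)
for u in (225,240,325,340): print("col",u,g[140:230:3,u])
for r in (180,200): print("row",r,g[r,180:230:3],g[r,340:390:3])
E
python3 align.py w7
```

```text
7.1667 [ 565.44644351 -153.56583332   77.46422311] [-3.14138729e+00  9.07520616e-06  1.25748522e+00] [-0.04838207  0.45524495 -3.67145124]
line rows 96 148 [[82.21 -1.53]
 [57.31 -1.57]]
orange 195 265 297 33
orange 221 263 299 37
col 225 [112 109 105 104 100  96 113 102  40  49  51  51  48  52  52  49  47  53
  54  50  47  53  51  51  84 112 107  99  92  87]
col 240 [112 113 109 106 100  99 113  98  39  52  53  53  51  51  55  53  54  52
  54  49  53  48  48  47  82 114 113 111 103 114]
col 325 [217 111 114 111 111 110 109  80  43  70  94  98  97  98  98  92  94  93
  94  75  50  50  51  50  90 114 113 111 110 111]
col 340 [216 198 113 116 111 110 114  83  49  72  97  97  98  96  95  95  94  92
  96  93  94  91  90  95  80 114 120 107 230 226]
row 180 [137 134 133 131 130  51  51  51  50  50  53  51  49  51  53  52  47] [ 94  93  93  96  91  95  91  95  78  93  94  94 191 235 236 235 230]
row 200 [233 236 241 140 128 131  89  47  48  52  52  52  53  51  52  47  52] [ 94  95  95  93  96  95  94  84  96  90 138 237 234 234 234 235 232]
```

Run:
```python
from h import *
s=monitor.read_state(); e=s["eef_pos"];y=s["tool_rot"][2]; print(e); cm=viewer.camera_model("wrist")
for dz in(4,6,8):
    D=ray(cm,[(195.5,165),(364,165),(361,211.5),(199,211.5)],e[2]+dz)-e
    Q=np.c_[np.cos(y)*D[:,0]+np.sin(y)*D[:,1], -np.sin(y)*D[:,0]+np.cos(y)*D[:,1]]; print(dz,Q.round(1).tolist(),Q.mean(0))
```

```text
[ 565.47317362 -153.57278031   77.53110881]
4 [[52.7, 40.3], [52.6, -38.9], [29.7, -39.3], [29.7, 40.6]] [41.1626593   0.66781365]
6 [[53.0, 39.8], [52.9, -38.4], [30.3, -38.7], [30.4, 40.0]] [41.62827649  0.65772466]
8 [[53.3, 39.2], [53.2, -37.8], [30.9, -38.2], [31.0, 39.4]] [42.09389368  0.64763567]
```

Two independent checks agree: the bar must move 2.6 mm back and 1.5 mm right.

arm_command:
  series: [0,-0.26,0.15,0,0,0,-0.26,0.15,0,0,0,-0.26,0.15,0,0,0,-0.26,0.15,0.3,0,0,-0.26,0.15,0.6,0]

```text
clock: 7.63
eef_pos: [566.3, -156.5, 71.6]
tool_rot: [3.141, -0.0, 1.257]
force: [-0.0, -0.0, -3.5]
width: 14.8
gripper_force: 60.6
```

arm_command:
  series: [0,0,0,0.2,0,0,0,0,0.4,0,0,0,0,0.6,0,0,0,0,0.6,0,0,0,0,0.6,0]

```text
clock: 8.05
eef_pos: [566.1, -156.4, 65.5]
tool_rot: [-3.141, -0.0, 1.258]
force: [0.9, -0.6, -2.9]
width: 14.7
gripper_force: 60.6
```

The prongs are entering without force. I'll go on down until seated.

arm_command:
  series: [0,0,0,0.2,0,0,0,0,0.4,0,0,0,0,0.5,0,0,0,0,0.6,0,0,0,0,0.6,0]

```text
clock: 8.47
eef_pos: [566.1, -156.5, 59.9]
tool_rot: [-3.142, 0.0, 1.257]
force: [-1.0, 0.8, 0.6]
width: 14.9
gripper_force: 61.2
```

```bash
python3 align.py w8|head -5
```

```text
8.4667 [ 566.0822174  -156.47176841   59.92916554] [-3.14152844e+00  1.34248973e-04  1.25746772e+00] [-1.03002512  0.76712517  0.6486168 ]
line rows 88 146 [[84.92 -0.14]
 [59.96 -0.13]]
orange 195 265 297 33
orange 221 262 299 38
```

The spanner is seated. First the stage yaw, then the clockwise arc of 20° per call about a centre 41 mm ahead.

Run:
```python
from h import *
im=cv2.imread("pics/top0.png")[:,:,::-1].copy(); cm=viewer.camera_model("top"); H=hsv(im)
h,s,v=[H[...,i].astype(int) for i in range(3)]
A=np.zeros(h.shape,bool);A[160:215,236:318]=1
for n,m in(("jaw",(h<14)&(h>5)&(s>150)),("stop",(h>105)&(h<125)&(s>120))):
    c,a,mm=max(blobs(A&m),key=lambda b:b[1]); p=np.argwhere(mm)[:,::-1].astype(np.float32)
    P=ray(cm,p,44)[:,:2]; f=cv2.fitLine(P.astype(np.float32),2,0,.01,.01).ravel(); print(n,P.mean(0),"yaw",np.arctan(-f[0]/f[1]), P[:,1].min(),P[:,1].max())
m=(s<45)&(v>185); c,a,mm=max(blobs(A*0+m.astype(int)>0),key=lambda b:b[1])
k=cv2.morphologyEx(mm.astype(np.uint8),cv2.MORPH_CLOSE,np.ones((25,25)))
r=cv2.boxPoints(cv2.minAreaRect(np.argwhere(k)[:,::-1].astype(np.float32))); print(r,ray(cm,r,20))
```

```text
jaw [555.32447344  66.80055029] yaw 0.08378823 -27.805006563713796 162.03434905122074
stop [617.29950549  73.29309489] yaw 0.08609052 -21.344249804961187 167.05821685237376
[[234.14888 167.96288]
 [356.29364 154.25276]
 [363.38116 217.39598]
 [241.23639 231.1061 ]] [[ 655.99829506  195.02607313   20.        ]
 [ 686.9544371  -171.49280433   20.        ]
 [ 495.58760945 -182.53491752   20.        ]
 [ 465.49429051  176.25430535   20.        ]]
```

arm_command:
  series: [0,0.01,-0.29,0,4,0,0.04,-0.57,0,8,0,0.09,-0.85,0,12,0,0.16,-1.13,0,16,0,0.25,-1.4,0,20]

```text
clock: 8.93
eef_pos: [553.6, -150.4, 59.9]
tool_rot: [3.141, 0.001, 0.906]
force: [-0.2, -0.5, -0.2]
width: 14.7
gripper_force: 61.0
```

arm_command:
  series: [0,0.01,-0.29,0,4,0,0.04,-0.57,0,8,0,0.09,-0.85,0,12,0,0.16,-1.13,0,16,0,0.25,-1.4,0,20]

```text
clock: 9.35
eef_pos: [543.4, -139.5, 59.9]
tool_rot: [3.142, 0.001, 0.557]
force: [-3.1, -0.8, 1.6]
width: 14.9
gripper_force: 61.2
```

arm_command:
  series: [0,0.01,-0.29,0,4,0,0.04,-0.57,0,8,0,0.09,-0.85,0,12,0,0.16,-1.13,0,16,0,0.25,-1.4,0,20]

```text
clock: 9.77
eef_pos: [537.5, -125.8, 59.9]
tool_rot: [-3.141, 0.002, 0.209]
force: [-3.5, 0.0, 2.0]
width: 14.8
gripper_force: 61.5
```

arm_command:
  series: [0,0,0,0,0,0,0,0,0,0,0,0,0,0,0,0,0,0,0,0,0,0,0,0,0]

```text
clock: 10.18
eef_pos: [537.5, -125.3, 59.7]
tool_rot: [-3.139, 0.002, 0.212]
force: [-4.9, 3.7, 6.4]
width: 15.1
gripper_force: 61.8
```

```bash
python3 align.py w9|head -5;  python3 - <<'E'
import cv2; a=cv2.imread("pics/w9.png"); cv2.imwrite("pics/w9c.png",cv2.resize(a[0:260,100:460],(720,520)))
E
```

```text
10.1833 [ 537.50437762 -125.28272419   59.71226706] [-3.13949177e+00  2.13359013e-03  2.11791140e-01] [-4.87431361  3.70665027  6.43689347]
line rows 87 146 [[85.74  2.15]
 [60.39  0.79]]
orange 195 265 297 33
orange 221 263 299 37
```

View pics/w9c.png

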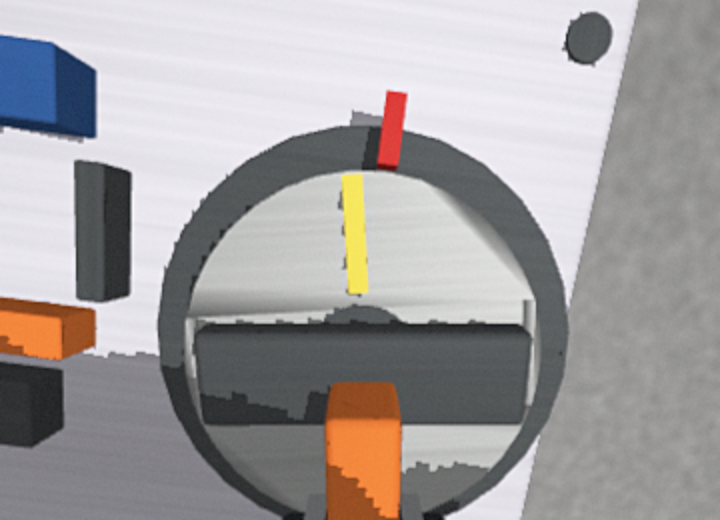

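The line is still about 10° short of the red index (line yaw about 0.265, index and stage about 0.087).

arm_command:
  series: [0,0,-0.18,0,2.5,0,0.02,-0.36,0,5,0,0.03,-0.53,0,7.5,0,0.06,-0.71,0,10,0,0.06,-0.71,0,10]

```text
clock: 10.65
eef_pos: [536.6, -118.1, 59.7]
tool_rot: [-3.14, 0.003, 0.037]
force: [-5.8, 2.1, 6.2]
width: 14.8
gripper_force: 61.9
```

arm_command:
  series: [0,0,0,0,0,0,0,0,0,0,0,0,0,0,0,0,0,0,0,0,0,0,0,0,0]

```text
clock: 11.07
eef_pos: [536.6, -118.1, 59.7]
tool_rot: [-3.14, 0.003, 0.038]
force: [-5.5, 1.8, 5.8]
width: 15.0
gripper_force: 61.9
```

```bash
python3 align.py w10|head -3;  python3 - <<'E'
from h import *
im=cv2.imread("pics/w10.png")[:,:,::-1].copy(); cm=viewer.camera_model("wrist"); H=hsv(im);h,s,v=[H[...,i].astype(int) for i in range(3)]
m=((h<4)|(h>175))&(s>150)&(v>180); m[130:]=0
c,a,mm=max(blobs(m),key=lambda b:b[1]); r=cv2.boxPoints(cv2.minAreaRect(np.argwhere(mm)[:,::-1].astype(np.float32))); P=ray(cm,r,48); print(a,P.round(1).tolist(),P.mean(0))
y=(h>20)&(h<36)&(s>100)&(v>60); y[200:]=0
c,a,mm=max(blobs(y),key=lambda b:b[1]); Q=ray(cm,np.argwhere(mm)[:,::-1],50)[:,:2]; f=cv2.fitLine(Q.astype(np.float32),2,0,.01,.01).ravel(); print(f,"line yaw",np.arctan(f[1]/f[0]),"y at index x",f[3]+f[1]/f[0]*(P[:,0].mean()-f[2]))
E
```

```text
11.0667 [ 536.58860013 -118.08568989   59.72707251] [-3.13967452e+00  2.51981041e-03  3.76856568e-02] [-5.5248491   1.84118732  5.84029679]
line rows 87 146 [[85.8   2.35]
 [60.45  0.75]]
352 [[643.2, -108.9, 48.0], [643.6, -113.5, 48.0], [628.1, -115.1, 48.0], [627.6, -110.4, 48.0]] [ 635.64118978 -111.96526277   48.        ]
[ 9.9555129e-01  9.4220966e-02  6.1137714e+02 -1.1351755e+02] line yaw 0.09436093 y at index x -111.22114908987673
```

The line points at the index to within about 0.01 rad. I'll lift out and return the spanner to its spot on the mat.

Run:
```python
from h import *
s=monitor.read_state(); setcmd([*s["eef_pos"],s["tool_rot"][2]]); print(s["eef_pos"])
go([(536.6,-118.1,115,.0377),(526.5,-335,100,-.092),(526.5,-335,30.5,-.092)],0)
```

```text
[ 536.55817928 -118.07248742   59.73300635]
T 0 0.0 0.0 -5.53 0.0 rows>= 2
T 0 -1.64 19.38 1.35 6.7 rows>= 5
T 0 0.08 2.27 0.15 0.7 rows>= 1
T 0 -0.0 -0.0 6.95 0.0 rows>= 2
```

arm_command:
  series: [0,0,0,-0.5,0,0,0,0,-1,0,0,0,0,-1.5,0,0,0,0,-3.5,0,0,0,0,-5.5,0]

```text
clock: 11.53
eef_pos: [538.7, -119.4, 115.1]
tool_rot: [3.141, -0.001, 0.036]
force: [0.8, -0.9, -3.4]
width: 15.2
gripper_force: 60.4
```

arm_command:
  series: [0,-0.33,3.88,0.27,1.3,0,-0.66,7.75,0.54,2.7,0,-1.0,11.6,0.8,4,0,-1.3,15.5,1.1,5.4,0,-1.64,19.4,1.35,6.7]

```text
clock: 11.95
eef_pos: [529.5, -316.2, 101.9]
tool_rot: [3.14, -0.003, -0.082]
force: [1.3, 0.2, -3.5]
width: 15.1
gripper_force: 60.5
```

arm_command:
  series: [0,0.08,2.27,0.15,0.7,0,0.08,2.27,0.15,0.7,0,0.08,2.27,0.15,0.7,0,0.08,2.27,0.15,0.7,0,0.08,2.27,0.15,0.7]

```text
clock: 12.37
eef_pos: [528.4, -334.4, 99.8]
tool_rot: [-3.141, -0.001, -0.091]
force: [-0.3, 0.6, -3.4]
width: 15.2
gripper_force: 60.5
```

arm_command:
  series: [0,0,0,2,0,0,0,0,4,0,0,0,0,6,0,0,0,0,6.7,0,0,0,0,6.9,0]

```text
clock: 12.78
eef_pos: [528.9, -334.3, 30.5]
tool_rot: [-3.14, -0.001, -0.091]
force: [1.8, 2.5, 5.5]
width: 14.8
gripper_force: 61.8
```

arm_command:
  series: [0,0,0,0.1,0,0,0,0,0.1,0,0,0,0,0.1,0,0,0,0,0.1,0,0,0,0,0.1,0]

```text
clock: 13.2
eef_pos: [528.3, -335.9, 30.6]
tool_rot: [-3.142, -0.002, -0.093]
force: [2.7, 3.9, 5.9]
width: 14.7
gripper_force: 61.9
```

arm_command:
  series: [40,0,0,0,0,100,0,0,0,0,100,0,0,0,0,100,0,0,0,0,100,0,0,-1,0]

```text
clock: 13.62
eef_pos: [525.6, -335.7, 38.0]
tool_rot: [-3.14, 0.004, -0.094]
force: [-0.3, 1.5, 0.1]
width: 74.8
gripper_force: 0.0
```

arm_command:
  series: [100,0,0,-3,0,100,0,0,-6,0,100,0,0,-9,0,100,0,0,-12,0,100,0,0,-12,0]

```text
clock: 14.03
eef_pos: [530.5, -338.9, 166.6]
tool_rot: [3.136, -0.01, -0.094]
force: [1.2, -0.8, -0.2]
width: 85.4
gripper_force: 0.0
```

arm_command:
  series: [100,0,0,0,0,100,0,0,0,0,100,0,0,0,0,100,0,0,0,0,100,0,0,0,0]

```text
clock: 14.45
eef_pos: [526.7, -335.8, 158.4]
tool_rot: [-3.141, 0.002, -0.093]
force: [-0.1, -0.3, -0.1]
width: 85.2
gripper_force: 0.0
```

Run:
```python
from h import *
s=monitor.read_state(); setcmd([*s["eef_pos"],s["tool_rot"][2]]); print(s["eef_pos"])
shot("wrist","w11")
c=viewer.camera_model("scene")
go([(487,340,230,.087)])
```

```text
[ 526.73394181 -335.7510986   158.41020756]
T 100 -2.94 -19.17 -2.05 -3.0 rows>= 5
T 100 -1.93 -19.3 -2.05 -2.9 rows>= 5
T 100 -0.96 -19.37 -2.05 -3.0 rows>= 5
T 100 0.03 -9.51 -1.01 -1.4 rows>= 3
```

View pics/w11.png

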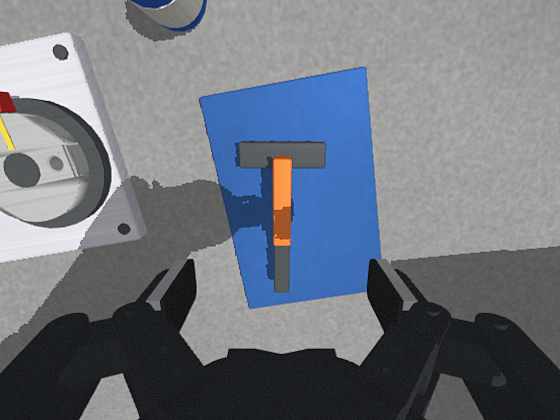

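The spanner is standing on its mat, with the bar at (282,155). The yellow line, ending near (5,125), points at the red index (6,102). Now on to the punches.

arm_command:
  series: [100,-0.6,-3.8,-0.4,-0.6,100,-1.2,-7.7,-0.8,-1.2,100,-1.8,-11.5,-1.2,-1.8,100,-2.4,-15.3,-1.6,-2.4,100,-2.94,-19.17,-2.05,-3]

```text
clock: 14.92
eef_pos: [515.2, -140.9, 179.8]
tool_rot: [-3.141, 0.001, -0.041]
force: [1.7, 0.4, 0.4]
width: 85.4
gripper_force: 0.0
```

arm_command:
  series: [100,-0.4,-3.9,-0.4,-0.6,100,-0.8,-7.7,-0.8,-1.2,100,-1.2,-11.6,-1.2,-1.8,100,-1.5,-15.4,-1.6,-2.4,100,-1.93,-19.3,-2.05,-2.9]

```text
clock: 15.33
eef_pos: [504.2, 52.7, 200.5]
tool_rot: [3.141, 0.0, 0.01]
force: [-0.0, 0.8, 0.3]
width: 85.2
gripper_force: 0.0
```

arm_command:
  series: [100,-0.2,-3.9,-0.4,-0.6,100,-0.4,-7.8,-0.8,-1.2,100,-0.6,-11.6,-1.2,-1.8,100,-0.8,-15.5,-1.6,-2.4,100,-0.96,-19.37,-2.05,-3]

```text
clock: 15.75
eef_pos: [492.4, 246.6, 221.0]
tool_rot: [3.141, 0.001, 0.063]
force: [1.0, -0.7, 0.1]
width: 85.3
gripper_force: 0.0
```

arm_command:
  series: [100,0,-3.2,-0.3,-0.5,100,0,-6.4,-0.7,-1,100,0.03,-9.51,-1.01,-1.4,100,0.03,-9.51,-1.01,-1.4,100,0.03,-9.51,-1.01,-1.4]

```text
clock: 16.17
eef_pos: [486.6, 341.9, 230.5]
tool_rot: [-3.141, 0.001, 0.091]
force: [-0.8, -1.7, -0.5]
width: 85.2
gripper_force: 0.0
```

arm_command:
  series: [100,0,0,0,0,100,0,0,0,0,100,0,0,0,0,100,0,0,0,0,100,0,0,0,0]

```text
clock: 16.58
eef_pos: [487.9, 338.8, 231.3]
tool_rot: [3.141, -0.0, 0.085]
force: [-0.2, -0.3, -0.5]
width: 85.4
gripper_force: 0.0
```

```bash
cat > p.py <<'E'
from h import *
import sys
s=monitor.read_state(); setcmd([*s["eef_pos"],s["tool_rot"][2]]); print(s["clock"],s["eef_pos"],s["tool_rot"][2])
cm,im,d=shot("wrist",sys.argv[1]); np.save("cmw.npy",cm,allow_pickle=True)
H=hsv(im);h,ss,v=[H[...,i].astype(int) for i in range(3)]
m=(h>14)&(h<32)&(ss>110)&(v>60)
m=cv2.morphologyEx(m.astype(np.uint8),cv2.MORPH_CLOSE,np.ones((3,3)))
for c,a,mm in blobs(m,60):
    r=cv2.minAreaRect(np.argwhere(mm)[:,::-1].astype(np.float32)); print(c.round(1),a,np.round(r[1]),round(r[2]),ray(cm,c,60)[0].round(1))
E
python3 p.py w12
```

```text
16.5833 [487.90481181 338.77194359 231.30496   ] 0.0849051802203471
[315.2  66.5] 616 [35. 27.] 33 [613.2 315.4  60. ]
[334.9 139.3] 288 [15. 19.] 7 [546.3 286.8  60. ]
[357.7 141.4] 152 [ 8. 20.] 8 [546.1 262.7  60. ]
[233.8 149.9] 443 [21. 33.] 90 [526.5 391.5  60. ]
[222.1 231.6] 546 [30. 25.] 13 [433.1 401.4  60. ]
[322.  235.4] 530 [25. 29.] 80 [438.  286.8  60. ]
```

View pics/w12.png

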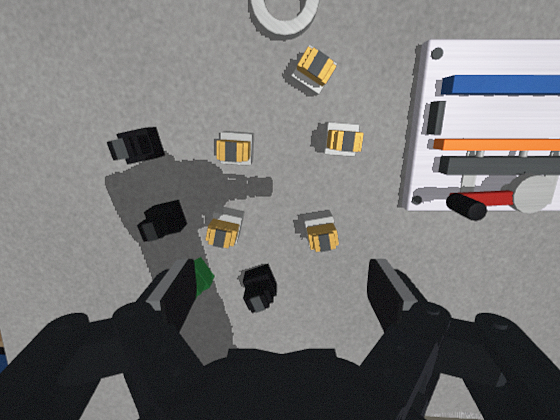

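View w12 shows five brass punches at (315,66), (343,139), (234,149), (222,231) and (322,235), plus the black ones and the green one. I'll start with the punch at (322,235), turning the tool about 90° so the pads close across the blade.

Run:
```python
from h import *
print(monitor.read_state()["qpos"])
go([(436,287,150,1.66)])
```

```text
[-0.78480792  0.55389074  0.20453817  1.6838975  -0.1348607   0.91757843
 -2.01337253]
T 100 -2.18 1.83 3.15 -35.0 rows>= 5
T 100 -2.83 0.25 3.16 -35.0 rows>= 5
T 100 -1.43 -0.82 1.82 -20.2 rows>= 3
```

arm_command:
  series: [100,-0.44,0.37,0.6,-7,100,-0.87,0.73,1.3,-14,100,-1.3,1.1,1.9,-21,100,-1.74,1.46,2.5,-28,100,-2.18,1.83,3.15,-35]

```text
clock: 17.05
eef_pos: [467.4, 319.2, 199.7]
tool_rot: [3.141, -0.001, 0.703]
force: [-0.2, 0.5, 0.5]
width: 85.5
gripper_force: 0.0
```

arm_command:
  series: [100,-0.57,0.05,0.6,-7,100,-1.13,0.1,1.3,-14,100,-1.7,0.15,1.9,-21,100,-2.26,0.2,2.5,-28,100,-2.83,0.25,3.15,-35]

```text
clock: 17.47
eef_pos: [447.4, 299.1, 168.2]
tool_rot: [3.141, -0.0, 1.314]
force: [0.6, 0.2, -1.0]
width: 85.5
gripper_force: 0.0
```

arm_command:
  series: [60,-0.5,-0.3,0.6,-7,60,-1,-0.6,1.2,-14,60,-1.43,-0.82,1.82,-20.2,60,-1.43,-0.82,1.82,-20.2,60,-1.43,-0.82,1.82,-20.2]

```text
clock: 17.88
eef_pos: [435.9, 287.4, 150.0]
tool_rot: [-3.141, 0.0, 1.657]
force: [0.1, 0.1, 0.9]
width: 51.5
gripper_force: 0.0
```

arm_command:
  series: [60,0,0,0,0,60,0,0,0,0,60,0,0,0,0,60,0,0,0,0,60,0,0,0,0]

```text
clock: 18.3
eef_pos: [435.8, 288.1, 150.2]
tool_rot: [3.141, -0.0, 1.66]
force: [0.0, 0.2, 0.1]
width: 51.2
gripper_force: 0.0
```

```bash
python3 p.py w13
```

```text
18.3 [435.8257378  288.06152879 150.19963779] 1.6604944509986357
[285.9  39.3] 380 [28. 14.] 16 [427.5 415.   60. ]
[278.2  74.3] 547 [28. 21.] 15 [424.1 392.   60. ]
[406.3  85.4] 1436 [41. 53.] 10 [518.4 392.9  60. ]
[489.3 194.8] 1544 [46. 49.] 39 [603.5 317.3  60. ]
[273.2 199.8] 504 [22. 24.] 81 [428.1 297.4  60. ]
[400.7 229.7] 1133 [38. 43.] 10 [537.7 280.9  60. ]
[277.7 227.8] 192 [ 8. 24.] 81 [433.8 273.3  60. ]
```

View pics/w13.png

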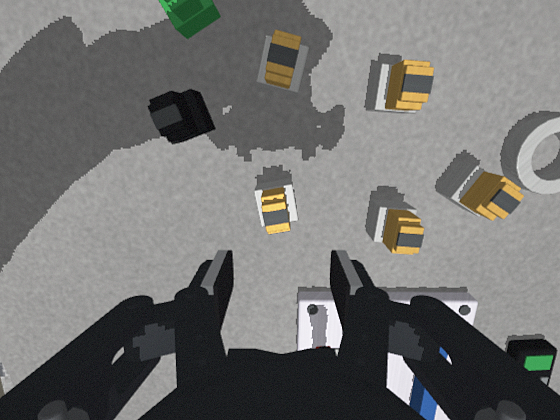

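The target punch is at (275,210), leaning about 9° left. The others and the look-alikes are clear of the approach. I'll measure its pose from the merged blade mask.

```bash
cat > m.py <<'E'
from h import *
import sys
# blade pose nearest to the TCP, from the wrist picture: python3 m.py name
s=monitor.read_state(); e=s["eef_pos"]; y=s["tool_rot"][2]; setcmd([*e,y]); print(s["clock"],e.round(1),round(y,3),s["width"],s["gripper_force"])
if len(sys.argv)>2: cm=np.load("cmw.npy",allow_pickle=True).item(); im=cv2.imread(f"pics/{sys.argv[1]}.png")[:,:,::-1].copy()
else: cm,im,_=shot("wrist",sys.argv[1])
H=hsv(im);h,ss,v=[H[...,i].astype(int) for i in range(3)]
m=((h>14)&(h<32)&(ss>110)&(v>60)).astype(np.uint8); m=cv2.morphologyEx(m,cv2.MORPH_CLOSE,np.ones((15,15)))
best=None
for c,a,mm in blobs(m,100):
    P=ray(cm,np.argwhere(mm)[:,::-1],58)[:,:2]; (cx,cy),sz,an=cv2.minAreaRect(P.astype(np.float32))
    an=np.radians(an) if sz[0]>=sz[1] else np.radians(an)+np.pi/2
    an=(an-y+np.pi/2)%np.pi-np.pi/2+y
    print("blade",c.round(),"xy",round(cx,1),round(cy,1),"size",np.round(sz),"tool yaw",round(an,3))
    dd=np.hypot(cx-e[0],cy-e[1])
    if best is None or dd<best[0]: best=(dd,cx,cy,an)
print("best",np.round(best,3)); json.dump(list(map(float,best)),open("best.json","w"))
E
python3 m.py w13 old
python3 - <<'E'
from h import *
b=json.load(open("best.json")); go([(b[1],b[2],85,b[3]),(b[1],b[2],33,b[3])],60)
E
```

```text
18.35 [435.8 288.  150.2] 1.66 51.46374927241338 0.0
blade [286.  39.] xy 427.4 415.4 size [ 9. 20.] tool yaw 2.983
blade [278.  74.] xy 423.8 392.0 size [14. 20.] tool yaw 2.987
blade [406.  85.] xy 521.3 393.3 size [31. 34.] tool yaw 1.586
blade [491. 196.] xy 608.1 315.8 size [35. 43.] tool yaw 2.692
blade [275. 210.] xy 430.2 287.4 size [21. 38.] tool yaw 1.83
blade [402. 232.] xy 541.2 278.2 size [33. 39.] tool yaw 1.578
best [  5.632 430.17  287.421   1.83 ]
T 60 -0.0 -0.56 6.52 -9.7 rows>= 2
T 60 -0.0 -0.0 5.2 -0.0 rows>= 2
```

arm_command:
  series: [60,0,-0.28,2,-5,60,0,-0.56,4,-9.7,60,0,-0.56,6.5,-9.7,60,0,-0.56,6.5,-9.7,60,0,-0.56,6.5,-9.7]

```text
clock: 18.77
eef_pos: [429.4, 286.8, 84.4]
tool_rot: [-3.139, 0.001, 1.83]
force: [0.1, -0.4, -0.1]
width: 51.6
gripper_force: 0.0
```

arm_command:
  series: [60,0,0,2,0,60,0,0,4,0,60,0,0,5.2,0,60,0,0,5.2,0,0,0,0,5.2,0]

```text
clock: 19.18
eef_pos: [430.7, 287.8, 34.0]
tool_rot: [3.141, -0.0, 1.83]
force: [-0.0, -0.3, 1.0]
width: 40.5
gripper_force: 0.0
```

arm_command:
  series: [0,0,0,0,0,0,0,0,0,0,0,0,0,0,0,0,0,0,0,0,0,0,0,0,0]

```text
clock: 19.6
eef_pos: [431.0, 288.0, 34.5]
tool_rot: [3.139, -0.001, 1.83]
force: [-1.0, 0.1, 7.8]
width: 19.1
gripper_force: 59.5
```

Run:
```python
from h import *
s=monitor.read_state(); setcmd([*s["eef_pos"],s["tool_rot"][2]]); print(s["eef_pos"],s["width"],s["gripper_force"])
go([(431,287.5,150,1.83),(540,70,150,1.66)],0)
```

```text
[431.03300581 288.0153513   34.50713427] 19.08012367017105 59.5388326048851
T 0 -0.05 -0.02 -11.55 -0.0 rows>= 3
T 0 -19.09 3.98 0.0 7.8 rows>= 5
T 0 -4.55 1.62 0.0 1.9 rows>= 2
```

Run:
```python
from h import *
setcmd([431.03,288.02,34.5,1.8296])
go([(431,288,150,1.83),(592,-6,150,1.657)],0)
```

```text
T 0 -0.0 -0.0 -11.55 -0.0 rows>= 3
T 0 -18.93 4.68 -0.0 5.8 rows>= 5
T 0 -13.2 4.71 -0.0 4.1 rows>= 4
```

arm_command:
  series: [0,0,0,-3,0,0,0,0,-6,0,0,0,0,-9,0,0,0,0,-11.5,0,0,0,0,-11.5,0]

```text
clock: 20.02
eef_pos: [432.6, 289.2, 152.9]
tool_rot: [3.133, -0.003, 1.83]
force: [0.3, 0.7, -1.5]
width: 19.3
gripper_force: 59.6
```

arm_command:
  series: [0,-3.8,0.94,0,1.2,0,-7.6,1.87,0,2.3,0,-11.4,2.8,0,3.5,0,-15.1,3.74,0,4.6,0,-18.9,4.7,0,5.8]

```text
clock: 20.43
eef_pos: [524.0, 114.8, 147.5]
tool_rot: [-3.141, 0.0, 1.728]
force: [-0.2, 0.5, -1.8]
width: 19.1
gripper_force: 59.4
```

arm_command:
  series: [0,-3.5,1.3,0,1,0,-7,2.5,0,2,0,-10.5,3.8,0,3,0,-13.2,4.7,0,4.1,0,-13.2,4.7,0,4.1]

```text
clock: 20.85
eef_pos: [593.4, -15.6, 147.0]
tool_rot: [3.141, 0.006, 1.646]
force: [-0.1, -0.7, -1.3]
width: 19.2
gripper_force: 59.5
```

arm_command:
  series: [0,0,0,0,0,0,0,0,0,0,0,0,0,0,0,0,0,0,0,0,0,0,0,0,0]

```text
clock: 21.27
eef_pos: [590.8, -5.0, 148.0]
tool_rot: [-3.141, -0.0, 1.659]
force: [0.4, -1.2, -2.4]
width: 19.2
gripper_force: 59.5
```

Run:
```python
from h import *
s=monitor.read_state(); setcmd([*s["eef_pos"],s["tool_rot"][2]]); print(s["clock"],s["eef_pos"],s["tool_rot"],s["width"])
cm,im,_=shot("wrist","w14"); np.save("cm14.npy",cm,allow_pickle=True)
```

```text
21.2667 [590.79650064  -4.9808456  148.04023198] [-3.14137112e+00 -3.63633628e-04  1.65931818e+00] 19.20553999966009
```

View pics/w14.png

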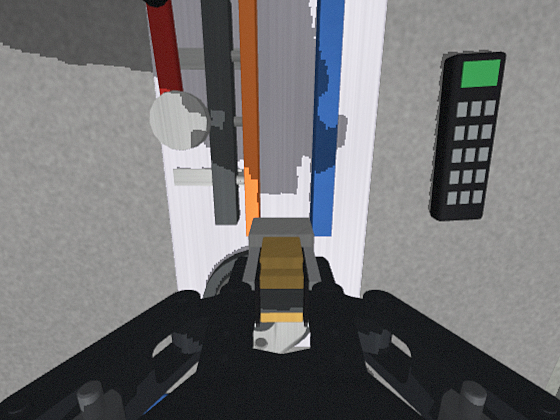

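The slot is clear: orange jaw at columns 240–260, blue stop at 313–340, and both -y ends near row 236. The held punch sits between them at the bottom.

```bash
cat > slot.py <<'E'
from h import *
import sys
def slot(im,cm,e,y,rows):
    H=hsv(im);h,s,v=[H[...,i].astype(int) for i in range(3)]
    o=(h>5)&(h<15)&(s>150); b=(h>105)&(h<125)&(s>110)
    J,S=[],[]
    for r in rows:
        a=np.argwhere(o[r,200:281])[:,0]; c=np.argwhere(b[r,290:380])[:,0]
        if len(a)>5: J.append((200+a.max()+1,r))
        if len(c)>5: S.append((290+c.min(),r))
    out=[]
    for n,p in(("jaw",J),("stop",S)):
        P=ray(cm,p,20)[:,:2]; f=cv2.fitLine(P.astype(np.float32),cv2.DIST_HUBER,0,.01,.01).ravel()
        if f[1]<0: f[:2]*=-1
        print(n,"dir yaw",np.arctan2(-f[0],f[1]).round(4),"pt",f[2:].round(2)); out.append(f)
    return out
if __name__=="__main__":
    im=cv2.imread("pics/w14.png")[:,:,::-1].copy(); cm=np.load("cm14.npy",allow_pickle=True).item()
    J,S=slot(im,cm,None,None,range(30,200,5))
    n=np.array([J[1],-J[0]]); gap=(S[2:]-J[2:])@n; print("gap",gap)
    H=hsv(im);h,s,v=[H[...,i].astype(int) for i in range(3)]
    for nm,m,z,cs in(("orange",(h>5)&(h<15)&(s>150),44,(240,260)),("blue",(h>105)&(h<125)&(s>110),44,(313,340))):
        m=m.copy(); m[245:]=0
        for u in range(cs[0]+6,cs[1],4): r=np.argwhere(m[:,u])[:,0]; print(nm,u,r.max(),ray(cm,(u,r.max()),z)[0].round(1),end=" ")
    print()
    s=monitor.read_state(); e=s["eef_pos"]; y=s["tool_rot"][2]
    for yy in(-5,70): # slot centre x at that y
        print(yy,[ (f[2]+f[0]/f[1]*(yy-f[3])).round(1) for f in(J,S)])
    # held punch: shank top edge corners z = TCP-4.5
    P=ray(cm,[(251,218),(313,218)],e[2]-4.5); D=P-e; print("shank corners tool (fwd,left)",np.c_[np.cos(y)*D[:,0]+np.sin(y)*D[:,1], -np.sin(y)*D[:,0]+np.cos(y)*D[:,1]].round(1))
E
python3 slot.py
```

```text
jaw dir yaw 0.0819 pt [562.21  86.42]
stop dir yaw 0.0832 pt [612.01  74.29]
gap 48.642197
orange 246 234 [561.  -33.3  44. ] orange 250 227 [564.2 -26.3  44. ] orange 254 217 [567.2 -16.6  44. ] orange 258 216 [570.7 -15.3  44. ] blue 319 235 [626.7 -28.5  44. ] blue 323 235 [630.3 -28.2  44. ] blue 327 235 [633.9 -27.9  44. ] blue 331 224 [636.  -17.1  44. ] blue 335 151 [630.6  46.9  44. ] blue 339 85 [626.5  97.4  44. ] 
-5 [np.float32(569.7), np.float32(618.6)]
70 [np.float32(563.6), np.float32(612.4)]
shank corners tool (fwd,left) [[ 23.8  16.4]
 [ 23.8 -16.3]]
```

Run:
```python
from h import *
s=monitor.read_state(); setcmd([*s["eef_pos"],s["tool_rot"][2]]); print(s["eef_pos"],s["tool_rot"])
go([(593.8,0.3,100,1.6535),(593.8,.3,56,1.6535)],0)
```

```text
[590.92907608  -5.25893991 148.10593612] [-3.14157209e+00 -1.96418545e-04  1.65897254e+00]
T 0 0.53 0.33 4.81 0.3 rows>= 2
T 0 -0.0 0.0 4.4 0.0 rows>= 2
```

arm_command:
  series: [0,0.3,0.2,2,0.3,0,0.53,0.33,4,0.3,0,0.53,0.33,4.8,0.3,0,0.53,0.33,4.8,0.3,0,0.53,0.33,4.8,0.3]

```text
clock: 21.73
eef_pos: [593.8, -0.6, 100.0]
tool_rot: [-3.141, 0.0, 1.652]
force: [-0.4, 0.6, -1.6]
width: 19.0
gripper_force: 59.4
```

arm_command:
  series: [0,0,0,1,0,0,0,0,2,0,0,0,0,3,0,0,0,0,4,0,0,0,0,4.4,0]

```text
clock: 22.15
eef_pos: [592.8, -0.9, 54.5]
tool_rot: [-3.139, 0.0, 1.652]
force: [-10.7, 0.7, 46.1]
width: 19.3
gripper_force: 66.3
```

arm_command:
  series: [0,0,0,0,0,0,0,0,0,0,0,0,0,0,0,0,0,0,0,0,0,0,0,0,0]

```text
clock: 22.57
eef_pos: [594.1, -0.8, 56.0]
tool_rot: [3.141, -0.0, 1.652]
force: [-0.0, 0.1, -2.0]
width: 18.9
gripper_force: 59.4
```

arm_command:
  series: [0,0,0,0.05,0,0,0,0,0.1,0,60,0,0,0.1,0,60,0,0,0.1,0,60,0,0,0.1,0]

```text
clock: 22.98
eef_pos: [594.3, -0.7, 55.3]
tool_rot: [3.141, -0.0, 1.652]
force: [-0.5, -0.6, 0.3]
width: 51.0
gripper_force: 0.0
```

arm_command:
  series: [60,0,0,-1,0,60,0,0,-3,0,60,0,0,-6,0,60,0,0,-9,0,60,0,0,-9,0]

```text
clock: 23.4
eef_pos: [598.1, -0.2, 151.5]
tool_rot: [3.131, 0.0, 1.652]
force: [0.8, -0.3, 0.0]
width: 50.9
gripper_force: 0.0
```

arm_command:
  series: [60,0,0,0,0,60,0,0,0,0,60,0,0,0,0,60,0,0,0,0,60,0,0,0,0]

```text
clock: 23.82
eef_pos: [593.3, -0.8, 144.0]
tool_rot: [-3.14, -0.0, 1.652]
force: [0.1, 0.3, -0.6]
width: 51.5
gripper_force: 0.0
```

```bash
python3 m.py w15
python3 - <<'E'
from h import *
go([(539,281,140,1.62)],60)
E
```

```text
23.8167 [593.3  -0.8 144. ] 1.652 51.473001652740734 0.0
blade [282. 209.] xy 593.1 2.9 size [21. 21.] tool yaw 3.223
blade [282. 240.] xy 595.4 -25.0 size [22.  6.] tool yaw 0.081
blade [290. 324.] xy 610.4 -107.1 size [26.  5.] tool yaw 0.128
best [  3.72  593.141   2.941   3.223]
T 60 19.38 -2.13 0.27 1.2 rows>= 5
T 60 9.12 -1.19 0.13 0.6 rows>= 3
```

View pics/w15.png

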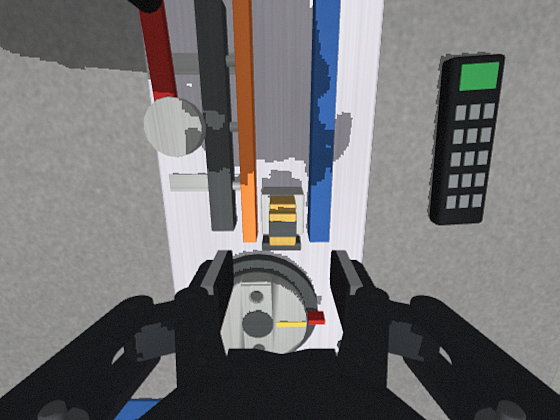

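The punch stands squarely in the slot with its far end near the -y end block, and the lock ring's line points at the red index. I've now viewed 15 pictures, one over the limit of 14. I won't view any more and will go by numbers from here.

Run:
```python
from h import *
setcmd([593.3,-.8,144,1.652])
go([(543,277,140,1.65)],60)
```

```text
T 60 19.4 -1.91 0.28 0.1 rows>= 5
T 60 8.69 -0.87 0.12 0.0 rows>= 3
```

arm_command:
  series: [60,3.9,-0.4,0,0,60,7.8,-0.8,0,0,60,11.6,-1.1,0,0,60,15.5,-1.5,0.2,0,60,19.4,-1.9,0.3,0.1]

```text
clock: 24.28
eef_pos: [558.6, 192.6, 141.5]
tool_rot: [-3.141, 0.0, 1.65]
force: [-0.2, 1.0, -0.5]
width: 51.3
gripper_force: 0.0
```

arm_command:
  series: [60,3,-0.3,0,0,60,6,-0.6,0,0,60,8.7,-0.9,0.1,0,60,8.7,-0.9,0.1,0,60,8.7,-0.9,0.1,0]

```text
clock: 24.7
eef_pos: [542.2, 279.5, 140.5]
tool_rot: [-3.141, -0.001, 1.655]
force: [0.0, -1.5, 0.1]
width: 51.1
gripper_force: 0.0
```

arm_command:
  series: [60,0,0,0,0,60,0,0,0,0,60,0,0,0,0,60,0,0,0,0,60,0,0,0,0]

```text
clock: 25.12
eef_pos: [543.9, 276.2, 141.1]
tool_rot: [3.141, 0.0, 1.649]
force: [-0.3, 0.2, -0.2]
width: 51.4
gripper_force: 0.0
```

```bash
python3 m.py w16
python3 - <<'E'
from h import *
b=json.load(open("best.json")); go([(b[1],b[2],85,b[3]),(b[1],b[2],34,b[3])],60)
E
```

```text
25.1167 [543.9 276.2 141.1] 1.649 51.35685631917497 0.0
blade [133.  28.] xy 430.4 402.2 size [35. 34.] tool yaw 1.417
blade [268.  30.] xy 524.8 406.0 size [20.  8.] tool yaw 3.16
blade [267.  68.] xy 525.1 382.1 size [20. 15.] tool yaw 3.159
blade [374. 172.] xy 612.7 315.1 size [33. 30.] tool yaw 1.096
blade [284. 212.] xy 545.7 277.6 size [20. 39.] tool yaw 1.593
best [  2.313 545.652 277.614   1.593]
T 60 0.13 0.19 5.61 3.2 rows>= 2
T 60 0.0 0.0 5.1 -0.0 rows>= 2
```

arm_command:
  series: [60,0,0.1,2,1.6,60,-0.1,0.19,4,3.2,60,-0.1,0.19,5.6,3.2,60,-0.1,0.19,5.6,3.2,60,-0.1,0.19,5.6,3.2]

```text
clock: 25.58
eef_pos: [545.0, 275.9, 84.5]
tool_rot: [-3.14, 0.001, 1.594]
force: [0.4, 0.4, 0.0]
width: 51.1
gripper_force: 0.0
```

arm_command:
  series: [60,0,0,2,0,60,0,0,4,0,60,0,0,5.1,0,60,0,0,5.1,0,0,0,0,5.1,0]

```text
clock: 26.0
eef_pos: [545.7, 276.4, 34.5]
tool_rot: [3.141, -0.0, 1.594]
force: [0.1, -0.3, -0.2]
width: 40.5
gripper_force: 0.0
```

arm_command:
  series: [0,0,0,0,0,0,0,0,0,0,0,0,0,0,0,0,0,0,0,0,0,0,0,0,0]

```text
clock: 26.42
eef_pos: [546.4, 276.9, 35.5]
tool_rot: [3.139, -0.001, 1.594]
force: [-1.2, -0.2, 6.5]
width: 19.3
gripper_force: 59.8
```

```bash
cat > c.py <<'E'
from h import *
import sys
# after a grip: plan lift, carry to slot station k (mm along stage y), lower
s=monitor.read_state(); e=s["eef_pos"]; y=s["tool_rot"][2]; setcmd([*e,y]); print(s["clock"],e.round(1),round(y,3),s["width"],s["gripper_force"])
k=float(sys.argv[1]); x,yy=587.8-.0825*k,72+.9966*k
go([(e[0],e[1],125,y),(x,yy,125,1.6535),(x,yy,85,1.6535),(x,yy,21.5+e[2],1.6535)],0)
E
python3 c.py -37
```

```text
26.4167 [546.4 276.9  35.5] 1.594 19.293670071577072 59.76238936185837
T 0 0.0 0.0 -8.95 -0.0 rows>= 3
T 0 -19.26 3.07 0.0 -2.7 rows>= 5
T 0 -5.04 0.57 0.0 -0.7 rows>= 2
T 0 -0.0 -0.0 4.0 0.0 rows>= 1
T 0 -0.0 -0.0 2.8 0.0 rows>= 1
```

arm_command:
  series: [0,0,0,-2,0,0,0,0,-5,0,0,0,0,-8,0,0,0,0,-9,0,0,0,0,-9,0]

```text
clock: 26.83
eef_pos: [547.3, 277.2, 126.9]
tool_rot: [3.136, -0.003, 1.594]
force: [1.1, 0.2, -1.0]
width: 19.0
gripper_force: 59.1
```

arm_command:
  series: [0,-3.9,0.6,0,-0.5,0,-7.7,1.2,0,-1.1,0,-11.6,1.8,0,-1.6,0,-15.4,2.5,0,-2.2,0,-19.3,3.1,0,-2.7]

```text
clock: 27.25
eef_pos: [579.9, 82.1, 122.1]
tool_rot: [-3.139, 0.0, 1.643]
force: [1.2, -0.2, -1.6]
width: 18.8
gripper_force: 59.0
```

arm_command:
  series: [0,-2.5,0.3,0,-0.4,0,-5,0.6,0,-0.7,0,-5,0.6,0,-0.7,0,-5,0.6,0,-0.7,0,-5,0.6,0,-0.7]

```text
clock: 27.67
eef_pos: [589.4, 35.2, 122.6]
tool_rot: [-3.139, -0.001, 1.654]
force: [-0.4, 0.7, -1.7]
width: 18.9
gripper_force: 59.0
```

arm_command:
  series: [0,0,0,0,0,0,0,0,0,0,0,0,0,1,0,0,0,0,2.5,0,0,0,0,4,0]

```text
clock: 28.08
eef_pos: [590.7, 35.4, 83.4]
tool_rot: [3.141, -0.0, 1.655]
force: [-0.2, -0.5, -2.2]
width: 18.9
gripper_force: 59.0
```

Run:
```python
from h import *
s=monitor.read_state(); e=s["eef_pos"]; print(s["clock"],e,s["tool_rot"][2],s["force"]); setcmd([*e,s["tool_rot"][2]])
k=-37; go([(587.8-.0825*k,72+.9966*k,57,1.6535)],0)
```

```text
28.0833 [590.68882782  35.4247869   83.39827079] 1.6549760441362236 [-0.22225831 -0.45122662 -2.17637505]
T 0 -0.03 0.01 2.64 0.1 rows>= 1
```

arm_command:
  series: [0,0,0,0.8,0,0,0,0,1.6,0,0,0,0,2.2,0,0,0,0,2.5,0,0,0,0,2.7,0]

```text
clock: 28.5
eef_pos: [590.5, 34.7, 56.7]
tool_rot: [3.142, -0.0, 1.654]
force: [0.3, -0.1, -2.1]
width: 19.5
gripper_force: 59.0
```

arm_command:
  series: [0,0,0,0.05,0,0,0,0,0.1,0,60,0,0,0.1,0,60,0,0,0.1,0,60,0,0,0.1,0]

```text
clock: 28.92
eef_pos: [591.1, 34.6, 56.7]
tool_rot: [3.14, -0.0, 1.654]
force: [-0.4, 0.4, -0.5]
width: 51.2
gripper_force: 0.0
```

arm_command:
  series: [60,0,0,-1,0,60,0,0,-3,0,60,0,0,-6,0,60,0,0,-8.5,0,60,0,0,-8.5,0]

```text
clock: 29.33
eef_pos: [594.1, 35.3, 146.9]
tool_rot: [3.132, -0.0, 1.654]
force: [0.4, 0.7, -0.8]
width: 51.2
gripper_force: 0.0
```

Run:
```python
from h import *
s=monitor.read_state(); e=s["eef_pos"]; print(s["clock"],e); setcmd([*e,s["tool_rot"][2]])
go([(526,392,142,1.6)],60)
```

```text
29.3333 [594.1493069   35.26477512 146.94788301]
T 60 19.39 -2.06 0.27 1.6 rows>= 5
T 60 16.67 -2.25 0.22 1.5 rows>= 5
```

arm_command:
  series: [60,3.9,-0.4,0,0.3,60,7.8,-0.8,0,0.6,60,11.6,-1.2,0,1,60,15.5,-1.6,0.2,1.3,60,19.4,-2.06,0.3,1.6]

```text
clock: 29.75
eef_pos: [553.5, 227.8, 138.5]
tool_rot: [3.141, -0.0, 1.625]
force: [1.1, 1.4, -1.0]
width: 51.5
gripper_force: 0.0
```

arm_command:
  series: [60,3.9,-0.5,0,0.3,60,7.8,-1,0,0.7,60,11.7,-1.6,0,1,60,15,-2,0.2,1.3,60,16.4,-2.25,0.2,1.5]

```text
clock: 30.17
eef_pos: [519.4, 395.7, 136.5]
tool_rot: [-3.141, -0.005, 1.606]
force: [0.0, 1.7, 1.3]
width: 51.4
gripper_force: 0.0
```

arm_command:
  series: [60,0,0,0,0,60,0,0,0,0,60,0,0,0,0,60,0,0,0,0,60,0,0,0,0]

```text
clock: 30.58
eef_pos: [523.5, 386.4, 136.1]
tool_rot: [3.141, 0.001, 1.597]
force: [0.1, 0.8, -0.4]
width: 51.2
gripper_force: 0.0
```

```bash
python3 m.py w17
python3 - <<'E'
from h import *
b=json.load(open("best.json")); b[1]+=-2*np.cos(b[3]); b[2]-=2*np.sin(b[3]); go([(b[1],b[2],85,b[3])],60)
E
```

```text
30.5833 [523.5 386.4 136.1] 1.597 51.239218101291826 0.0
blade [161. 187.] xy 429.6 407.2 size [38. 29.] tool yaw 1.417
blade [283. 190.] xy 524.5 407.8 size [19. 17.] tool yaw 3.167
blade [283. 220.] xy 525.2 383.0 size [20.  7.] tool yaw 3.167
blade [387. 282.] xy 616.5 329.1 size [19. 40.] tool yaw 2.57
best [  3.785 525.16  383.026   3.167]
T 60 -0.13 0.14 1.99 -35.0 rows>= 5
T 60 -0.19 0.03 1.99 -35.0 rows>= 5
T 60 -0.1 -0.05 1.13 -20.0 rows>= 3
```

Run:
```python
from h import *
setcmd([523.5,386.4,136.1,1.597])
go([(525,395.5,85,1.596)],60)
```

```text
T 60 0.91 0.17 5.11 0.1 rows>= 2
```

arm_command:
  series: [60,0.5,0.1,1.5,0,60,0.91,0.17,3.5,0,60,0.91,0.17,5.1,0,60,0.91,0.17,5.1,0,60,0.91,0.17,5.1,0]

```text
clock: 31.05
eef_pos: [523.2, 397.1, 83.5]
tool_rot: [-3.139, 0.002, 1.599]
force: [-0.1, -0.3, 0.1]
width: 51.4
gripper_force: 0.0
```

arm_command:
  series: [60,0,0,2,0,60,0,0,4,0,60,0,0,5.0,0,60,0,0,5.0,0,0,0,0,5.0,0]

```text
clock: 31.47
eef_pos: [524.1, 397.9, 35.4]
tool_rot: [3.141, -0.0, 1.599]
force: [0.9, -0.0, 0.7]
width: 40.3
gripper_force: 0.0
```

arm_command:
  series: [0,0,0,0,0,0,0,0,0,0,0,0,0,0,0,0,0,0,0,0,0,0,0,0,0]

```text
clock: 31.88
eef_pos: [524.9, 398.7, 36.6]
tool_rot: [3.139, -0.002, 1.599]
force: [0.4, -0.6, 6.8]
width: 18.9
gripper_force: 59.7
```

```bash
python3 c.py 0.5
```

```text
31.8833 [524.9 398.7  36.6] 1.599 18.90584575094332 59.689150750637054
T 0 0.0 0.0 -8.84 -0.0 rows>= 3
T 0 -19.25 3.14 -0.0 -1.8 rows>= 5
T 0 -13.6 1.78 -0.0 -1.3 rows>= 4
T 0 -0.0 -0.0 4.0 0.0 rows>= 1
T 0 -0.0 -0.0 2.69 0.0 rows>= 1
```

arm_command:
  series: [0,0,0,-2,0,0,0,0,-5,0,0,0,0,-8,0,0,0,0,-8.9,0,0,0,0,-8.9,0]

```text
clock: 32.3
eef_pos: [525.3, 399.1, 126.9]
tool_rot: [3.137, -0.003, 1.599]
force: [-0.2, -0.3, -1.7]
width: 18.8
gripper_force: 59.2
```

arm_command:
  series: [0,-3.9,0.6,0,-0.4,0,-7.7,1.3,0,-0.7,0,-11.6,1.9,0,-1.1,0,-15.4,2.5,0,-1.5,0,-19.3,3.15,0,-1.8]

```text
clock: 32.72
eef_pos: [559.4, 203.6, 121.9]
tool_rot: [-3.138, 0.001, 1.632]
force: [0.6, 0.6, -2.5]
width: 19.2
gripper_force: 59.1
```

arm_command:
  series: [0,-3.5,0.5,0,-0.4,0,-7,0.9,0,-0.8,0,-10.5,1.4,0,-1.3,0,-13.3,1.75,0,-1.3,0,-13.3,1.75,0,-1.3]

```text
clock: 33.13
eef_pos: [586.0, 63.8, 121.6]
tool_rot: [-3.137, 0.007, 1.643]
force: [0.2, -1.9, -2.5]
width: 18.9
gripper_force: 59.1
```

arm_command:
  series: [0,0,0,0,0,0,0,0,0,0,0,0,0,1,0,0,0,0,2.5,0,0,0,0,4,0]

```text
clock: 33.55
eef_pos: [586.0, 76.2, 83.0]
tool_rot: [3.141, -0.001, 1.657]
force: [0.1, 0.4, -2.4]
width: 18.9
gripper_force: 59.1
```

```bash
cat > t.py <<'E'
from h import *
import sys
s=monitor.read_state(); e=s["eef_pos"]; print(s["clock"],e,s["tool_rot"][2],s["force"]); setcmd([*e,s["tool_rot"][2]])
k=float(sys.argv[1]); go([(587.8-.0825*k,72+.9966*k,float(sys.argv[2]),1.6535)],0)
E
python3 t.py 3 58
```

```text
33.55 [585.98042183  76.16060909  82.96382119] 1.6565384356491726 [ 0.11492263  0.41460883 -2.36032695]
T 0 -0.13 0.15 2.5 0.2 rows>= 1
```

arm_command:
  series: [0,-0.1,0.15,0.8,0.2,0,-0.1,0.15,1.6,0.2,0,-0.1,0.15,2.1,0.2,0,-0.1,0.15,2.4,0.2,0,-0.1,0.15,2.5,0.2]

```text
clock: 33.97
eef_pos: [587.8, 73.6, 58.6]
tool_rot: [-3.141, -0.0, 1.651]
force: [0.4, -0.3, -2.2]
width: 19.3
gripper_force: 59.1
```

arm_command:
  series: [0,0,0,0.05,0,0,0,0,0.1,0,60,0,0,0.1,0,60,0,0,0.1,0,60,0,0,0.1,0]

```text
clock: 34.38
eef_pos: [588.5, 73.3, 58.7]
tool_rot: [3.14, -0.0, 1.65]
force: [-0.0, -0.4, -0.7]
width: 51.0
gripper_force: 0.0
```

arm_command:
  series: [60,0,0,-1,0,60,0,0,-3,0,60,0,0,-6,0,60,0,0,-8.5,0,60,0,0,-8.5,0]

```text
clock: 34.8
eef_pos: [591.6, 74.2, 148.9]
tool_rot: [3.132, -0.001, 1.65]
force: [-0.1, 0.6, -0.7]
width: 51.0
gripper_force: 0.0
```

Run:
```python
from h import *
s=monitor.read_state(); e=s["eef_pos"]; print(s["clock"],e); setcmd([*e,s["tool_rot"][2]])
go([(612,316,142,1.2)],60)
```

```text
34.8 [591.55552857  74.19887117 148.9422141 ]
T 60 19.23 3.18 0.56 20.7 rows>= 5
T 60 4.68 -0.94 0.13 5.1 rows>= 2
```

arm_command:
  series: [60,3.8,0.6,0,4.5,60,7.7,1.3,0,9,60,11.5,1.9,0,13,60,15.4,2.5,0.3,17,60,19.2,3.2,0.6,20.7]

```text
clock: 35.22
eef_pos: [604.4, 269.3, 137.7]
tool_rot: [3.141, -0.001, 1.286]
force: [0.2, 0.3, 0.6]
width: 51.4
gripper_force: 0.0
```

arm_command:
  series: [60,2.3,-0.5,0,5,60,4.7,-0.9,0.1,10,60,4.7,-0.9,0.1,12,60,4.7,-0.9,0.1,12,60,4.7,-0.9,0.1,12]

```text
clock: 35.63
eef_pos: [608.9, 314.3, 136.1]
tool_rot: [3.141, 0.001, 1.081]
force: [-0.1, 0.3, -0.3]
width: 51.2
gripper_force: 0.0
```

arm_command:
  series: [60,0,0,0,0,60,0,0,0,0,60,0,0,0,0,60,0,0,0,0,60,0,0,0,0]

```text
clock: 36.05
eef_pos: [609.2, 314.3, 136.1]
tool_rot: [3.142, 0.0, 1.079]
force: [-0.8, -0.2, 0.8]
width: 51.0
gripper_force: 0.0
```

```bash
python3 m.py w18
```

```text
36.05 [609.2 314.3 136.1] 1.079 50.9873456574948 0.0
blade [288. 205.] xy 617.3 317.2 size [38. 19.] tool yaw 1.114
blade [ 36. 220.] xy 433.2 403.3 size [33. 52.] tool yaw -0.147
best [  8.565 617.289 317.194   1.114]
```

Run:
```python
from h import *
go([(616.4,315.4,85,1.114)],60)
```

```text
T 60 0.44 0.58 5.11 -2.0 rows>= 2
```

arm_command:
  series: [60,0.2,0.3,1.5,-1,60,0.44,0.58,3.5,-2,60,0.44,0.58,5.1,-2,60,0.44,0.58,5.1,-2,60,0.44,0.58,5.1,-2]

```text
clock: 36.52
eef_pos: [615.4, 315.5, 83.2]
tool_rot: [-3.14, 0.002, 1.115]
force: [1.1, -0.4, 0.4]
width: 51.6
gripper_force: 0.0
```

arm_command:
  series: [60,0,0,2,0,60,0,0,4,0,60,0,0,5.1,0,60,0,0,5.1,0,0,0,0,5.1,0]

```text
clock: 36.93
eef_pos: [616.3, 316.1, 34.2]
tool_rot: [-3.142, 0.0, 1.115]
force: [0.1, 0.2, -0.2]
width: 40.5
gripper_force: 0.0
```

arm_command:
  series: [0,0,0,0,0,0,0,0,0,0,0,0,0,0,0,0,0,0,0,0,0,0,0,0,0]

```text
clock: 37.35
eef_pos: [617.3, 316.7, 35.7]
tool_rot: [3.14, -0.002, 1.114]
force: [-0.8, 0.7, 5.6]
width: 18.7
gripper_force: 59.7
```

```bash
python3 c.py 39
```

```text
37.35 [617.3 316.7  35.7] 1.114 18.69504933607448 59.72967982292175
T 0 0.0 0.0 -8.93 -0.0 rows>= 3
T 0 -18.64 5.74 -0.0 -28.9 rows>= 5
T 0 -1.31 -0.27 -0.0 -2.0 rows>= 1
T 0 -0.0 -0.0 4.0 0.0 rows>= 1
T 0 -0.0 -0.0 2.78 0.0 rows>= 1
```

arm_command:
  series: [0,0,0,-2,0,0,0,0,-5,0,0,0,0,-8,0,0,0,0,-8.9,0,0,0,0,-8.9,0]

```text
clock: 37.77
eef_pos: [618.1, 316.9, 126.1]
tool_rot: [3.138, -0.005, 1.114]
force: [-0.8, -0.6, -1.9]
width: 19.0
gripper_force: 59.1
```

arm_command:
  series: [0,-3.7,1.15,0,-5.8,0,-7.5,2.3,0,-11.6,0,-11.2,3.4,0,-17.3,0,-14.9,4.6,0,-23.1,0,-18.6,5.7,0,-28.9]

```text
clock: 38.18
eef_pos: [583.4, 121.8, 120.9]
tool_rot: [-3.138, 0.001, 1.624]
force: [1.0, -0.8, -2.6]
width: 19.0
gripper_force: 59.2
```

arm_command:
  series: [0,-0.7,-0.1,0,-1,0,-1.3,-0.3,0,-2,0,-1.3,-0.3,0,-2,0,-1.3,-0.3,0,-2,0,-1.3,-0.3,0,-2]

```text
clock: 38.6
eef_pos: [582.8, 113.1, 122.6]
tool_rot: [-3.141, -0.001, 1.656]
force: [0.1, 0.6, -2.1]
width: 18.9
gripper_force: 59.2
```

arm_command:
  series: [0,0,0,0,0,0,0,0,0,0,0,0,0,1,0,0,0,0,2.5,0,0,0,0,4,0]

```text
clock: 39.02
eef_pos: [583.4, 111.4, 82.4]
tool_rot: [3.14, -0.0, 1.654]
force: [-0.7, 0.3, -2.1]
width: 19.1
gripper_force: 59.2
```

```bash
python3 t.py 39 57.3
```

```text
39.0167 [583.38107425 111.37139771  82.41890675] 1.6542773719603199 [-0.68295337  0.32831115 -2.14380386]
T 0 -0.06 0.12 2.51 0.0 rows>= 1
```

arm_command:
  series: [0,-0.06,0.12,0.8,0,0,-0.06,0.12,1.6,0,0,-0.06,0.12,2.1,0,0,-0.06,0.12,2.4,0,0,-0.06,0.12,2.5,0]

```text
clock: 39.43
eef_pos: [584.3, 110.4, 57.7]
tool_rot: [-3.141, -0.0, 1.654]
force: [-0.4, -0.8, -1.8]
width: 19.2
gripper_force: 59.2
```

arm_command:
  series: [0,0,0,0.1,0,0,0,0,0.15,0,60,0,0,0.15,0,60,0,0,0.15,0,60,0,0,0.15,0]

```text
clock: 39.85
eef_pos: [584.8, 110.4, 57.1]
tool_rot: [3.14, -0.0, 1.654]
force: [-1.1, -0.0, 0.4]
width: 50.8
gripper_force: 0.0
```

arm_command:
  series: [60,0,0,-1,0,60,0,0,-3,0,60,0,0,-6,0,60,0,0,-8.5,0,60,0,0,-8.5,0]

```text
clock: 40.27
eef_pos: [587.9, 111.4, 147.5]
tool_rot: [3.132, -0.002, 1.654]
force: [0.4, -0.3, 0.1]
width: 51.2
gripper_force: 0.0
```

Run:
```python
from h import *
s=monitor.read_state(); e=s["eef_pos"]; print(s["clock"],e); setcmd([*e,s["tool_rot"][2]])
go([(428,400,150,1.415)],60)
```

```text
40.2667 [587.86634837 111.44251112 147.45827478]
T 60 17.78 -8.01 -0.15 8.1 rows>= 5
T 60 11.4 -7.21 -0.1 5.6 rows>= 4
```

arm_command:
  series: [60,3.6,-1.6,0,1.6,60,7.1,-3.2,0,3.2,60,10.7,-4.8,0,4.9,60,14.2,-6.4,-0.1,6.5,60,17.8,-8,-0.15,8.1]

```text
clock: 40.68
eef_pos: [488.9, 282.2, 143.6]
tool_rot: [3.141, -0.0, 1.51]
force: [-0.3, 0.7, 0.1]
width: 51.2
gripper_force: 0.0
```

arm_command:
  series: [60,3.3,-2,0,1.5,60,6.6,-4,0,3,60,9.9,-6,0,4.5,60,11.2,-7.2,-0.1,5.6,60,11.2,-7.2,-0.1,5.6]

```text
clock: 41.1
eef_pos: [419.9, 403.2, 144.8]
tool_rot: [-3.139, -0.004, 1.423]
force: [-0.5, 0.9, 0.2]
width: 51.3
gripper_force: 0.0
```

arm_command:
  series: [60,0,0,0,0,60,0,0,0,0,60,0,0,0,0,60,0,0,0,0,60,0,0,0,0]

```text
clock: 41.52
eef_pos: [425.5, 395.8, 144.0]
tool_rot: [3.141, 0.0, 1.412]
force: [-0.5, -0.2, -0.6]
width: 51.3
gripper_force: 0.0
```

```bash
python3 m.py w19
```

```text
41.5167 [425.5 395.8 144. ] 1.412 51.27131779575794 0.0
blade [280. 187.] xy 427.8 417.3 size [16. 19.] tool yaw 2.982
blade [280. 217.] xy 423.8 392.5 size [ 7. 20.] tool yaw 2.982
best [  3.745 423.811 392.479   2.982]
```

Run:
```python
from h import *
go([(425.4,403.8,85,1.411)],60)
```

```text
T 60 0.79 -0.14 5.9 0.1 rows>= 2
```

arm_command:
  series: [60,0.4,-0.1,1.5,0,60,0.79,-0.14,3.5,0,60,0.79,-0.14,5.9,0,60,0.79,-0.14,5.9,0,60,0.79,-0.14,5.9,0]

```text
clock: 41.98
eef_pos: [423.9, 403.9, 84.2]
tool_rot: [-3.14, 0.003, 1.414]
force: [0.3, -0.7, 1.2]
width: 51.2
gripper_force: 0.0
```

arm_command:
  series: [60,0,0,2,0,60,0,0,4,0,60,0,0,5.1,0,60,0,0,5.1,0,0,0,0,5.1,0]

```text
clock: 42.4
eef_pos: [424.7, 405.1, 34.6]
tool_rot: [3.141, -0.0, 1.414]
force: [0.4, 0.9, -0.8]
width: 40.5
gripper_force: 0.0
```

arm_command:
  series: [0,0,0,0,0,0,0,0,0,0,0,0,0,0,0,0,0,0,0,0,0,0,0,0,0]

```text
clock: 42.82
eef_pos: [425.2, 405.8, 35.4]
tool_rot: [3.14, -0.002, 1.414]
force: [1.2, -0.4, 6.4]
width: 18.8
gripper_force: 62.2
```

```bash
python3 c.py 77
```

```text
42.8167 [425.2 405.8  35.4] 1.414 18.77522882899918 62.17527598142624
T 0 0.0 0.0 -8.96 -0.0 rows>= 3
T 0 -14.88 12.6 0.0 -8.9 rows>= 5
T 0 -9.04 5.5 0.0 -4.8 rows>= 3
T 0 -0.0 0.0 4.0 0.0 rows>= 1
T 0 -0.0 0.0 2.81 0.0 rows>= 1
```

arm_command:
  series: [0,0,0,-2,0,0,0,0,-5,0,0,0,0,-8,0,0,0,0,-8.9,0,0,0,0,-8.9,0]

```text
clock: 43.23
eef_pos: [425.6, 406.4, 125.7]
tool_rot: [3.138, -0.004, 1.414]
force: [0.2, 0.6, -2.2]
width: 19.3
gripper_force: 61.0
```

arm_command:
  series: [0,-3,2.5,0,-1.8,0,-6,5,0,-3.6,0,-8.9,7.6,0,-5.3,0,-11.9,10.1,0,-7.1,0,-14.9,12.6,0,-8.9]

```text
clock: 43.65
eef_pos: [525.1, 236.1, 121.1]
tool_rot: [-3.139, 0.001, 1.572]
force: [-0.3, 0.3, -1.9]
width: 19.1
gripper_force: 60.9
```

arm_command:
  series: [0,-3,1.8,0,-1.6,0,-6,3.7,0,-3.2,0,-9,5.5,0,-4.8,0,-9,5.5,0,-4.8,0,-9,5.5,0,-4.8]

```text
clock: 44.07
eef_pos: [580.6, 144.1, 120.8]
tool_rot: [-3.139, 0.002, 1.648]
force: [0.7, 1.1, -2.6]
width: 19.0
gripper_force: 60.9
```

arm_command:
  series: [0,0,0,0,0,0,0,0,0,0,0,0,0,1,0,0,0,0,2.5,0,0,0,0,4,0]

```text
clock: 44.48
eef_pos: [580.1, 149.8, 82.3]
tool_rot: [3.141, -0.001, 1.656]
force: [0.5, -1.0, -1.6]
width: 19.0
gripper_force: 61.1
```

```bash
python3 t.py 77 57
```

```text
44.4833 [580.09720373 149.79826941  82.30782135] 1.6560662135709354 [ 0.48273804 -0.96603891 -1.60523759]
T 0 -0.12 0.13 2.53 0.1 rows>= 1
```

arm_command:
  series: [0,-0.12,0.13,0.8,0.1,0,-0.12,0.13,1.6,0.1,0,-0.12,0.13,2.1,0.1,0,-0.12,0.13,2.4,0.1,0,-0.12,0.13,2.5,0.1]

```text
clock: 44.9
eef_pos: [581.8, 147.4, 57.7]
tool_rot: [-3.141, -0.0, 1.652]
force: [0.7, -0.5, -2.0]
width: 19.5
gripper_force: 61.0
```

arm_command:
  series: [0,0,0,0.1,0,0,0,0,0.15,0,60,0,0,0.15,0,60,0,0,0.15,0,60,0,0,0.15,0]

```text
clock: 45.32
eef_pos: [582.5, 147.3, 57.1]
tool_rot: [3.14, -0.0, 1.652]
force: [-0.0, 0.0, -0.3]
width: 51.1
gripper_force: 0.0
```

arm_command:
  series: [60,0,0,-1,0,60,0,0,-3,0,60,0,0,-6,0,60,0,0,-9.5,0,60,0,0,-9.5,0]

```text
clock: 45.73
eef_pos: [586.2, 148.9, 158.8]
tool_rot: [3.13, -0.003, 1.652]
force: [0.8, -0.6, -0.0]
width: 51.2
gripper_force: 0.0
```

Run:
```python
from h import *
s=monitor.read_state(); e=s["eef_pos"]; print(s["clock"],e); setcmd([*e,s["tool_rot"][2]])
go([(592,-6,155,1.6535)],60)
```

```text
45.7333 [586.15855389 148.88753345 158.78337928]
T 60 -15.49 -0.67 0.38 -0.1 rows>= 4
```

arm_command:
  series: [60,-3.9,-0.2,0,0,60,-7.8,-0.35,0,0,60,-11.7,-0.5,0.2,0,60,-15.5,-0.7,0.4,0,60,-15.5,-0.7,0.4,0]

```text
clock: 46.15
eef_pos: [587.3, -19.9, 147.6]
tool_rot: [-3.14, 0.008, 1.639]
force: [0.0, -1.2, -0.8]
width: 51.5
gripper_force: 0.0
```

arm_command:
  series: [60,0,0,0,0,60,0,0,0,0,60,0,0,0,0,60,0,0,0,0,60,0,0,0,0]

```text
clock: 46.57
eef_pos: [587.6, -6.2, 147.8]
tool_rot: [3.141, -0.001, 1.654]
force: [-0.5, 0.9, 0.6]
width: 51.2
gripper_force: 0.0
```

Run:
```python
from h import *
s=monitor.read_state(); e=s["eef_pos"]; setcmd([*e,s["tool_rot"][2]]); print(s["clock"],e,s["tool_rot"][2])
cm,im,d=shot("wrist","w20"); np.save("cm20.npy",cm,allow_pickle=True)
H=hsv(im);h,ss,v=[H[...,i].astype(int) for i in range(3)]
m=((h>14)&(h<32)&(ss>110)&(v>60))
for c,a,mm in blobs(m,25):
    P=ray(cm,np.argwhere(mm)[:,::-1],80)[:,:2]; D=P-[587.8,72]; k=D@[-.0825,.9966]; n=D@[.9966,.0825]
    print(c.round(),a,"k",k.min().round(1),k.max().round(1),"n",n.min().round(1),n.max().round(1))
# lever: black handle top disc z98, red arm, pivot grey
R=((h<6)|(h>172))&(ss>120)
for c,a,mm in blobs(R,40): print("red",c.round(1),a,ray(cm,c,45)[0].round(1), np.argwhere(mm)[:,::-1].min(0),np.argwhere(mm)[:,::-1].max(0))
K=(v<45); K[150:]=0;K[:,400:]=0
for c,a,mm in blobs(K,40): print("black",c.round(1),a,np.argwhere(mm)[:,::-1].min(0),np.argwhere(mm)[:,::-1].max(0),ray(cm,c,98)[0].round(1), np.median(d[mm]))
# top camera
cm,im,d=shot("top","t20"); H=hsv(im);h,ss,v=[H[...,i].astype(int) for i in range(3)]
R=((h<6)|(h>172))&(ss>120); A=np.zeros(h.shape,bool);A[150:290,200:370]=1
for c,a,mm in blobs(R&A,8): print("top red",c.round(1),a)
```

```text
46.5667 [587.60640302  -6.21152595 147.77524857] 1.6544251794205767
[292.  21.] 1301 k 42.5 65.6 n -9.7 10.2
[291.  75.] 679 k 15.9 29.8 n -9.8 9.3
[293.  99.] 481 k 3.3 13.4 n -9.2 10.5
[292. 133.] 441 k -19.2 -9.1 n -9.2 10.2
[290. 154.] 516 k -34.5 -21.9 n -10.0 9.3
[290. 197.] 842 k -72.0 -47.6 n -10.1 9.4
[290. 233.] 238 k -91.5 -84.9 n -10.2 9.8
[296. 317.] 141 k -166.1 -162.1 n -6.3 18.2
red [167.9  45.9] 2081 [492.5 112.1  45. ] [150   0] [185  93]
red [320.7 310.8] 201 [ 634.4 -108.4   45. ] [313 305] [329 317]
black [158.8   1.9] 92 [149   0] [169   5] [507.3 124.1  98. ] 194.99182
black [232.6  24.4] 138 [231   0] [234  52] [549.1 116.4  98. ] 223.491
black [235.2  86.3] 135 [233  56] [237 116] [551.8  83.6  98. ] 234.74498
black [237.3 136.3] 59 [236 123] [239 149] [554.3  54.2  98. ] 244.96336
top red [262. 219.] 73
```

Run:
```python
from h import *
im=cv2.imread("pics/t20.png")[:,:,::-1].copy(); cm=viewer.camera_model("top"); g=cv2.cvtColor(im,cv2.COLOR_RGB2GRAY)
A=np.zeros(g.shape,bool);A[210:230,240:262]=1
for c,a,mm in blobs((g<60)&A,6): print(c,a,ray(cm,c,98),ray(cm,c,80))
go([(497,95,165,1.654)],60)
```

```text
[254.72413793 210.68965517] 29 [[512.24015084 130.56476917  98.        ]] [[515.14738796 131.75073399  80.        ]]
[253.25 219.7 ] 60 [[486.90293423 135.12179051  98.        ]] [[489.50330066 136.36294752  80.        ]]
T 60 10.84 -8.18 -1.72 0.0 rows>= 4
```

arm_command:
  series: [60,2.7,-2,-0.5,0,60,5.4,-4.1,-0.9,0,60,8.1,-6.1,-1.3,0,60,10.8,-8.2,-1.7,0,60,10.8,-8.2,-1.7,0]

```text
clock: 47.08
eef_pos: [492.3, 99.6, 165.4]
tool_rot: [-3.139, -0.003, 1.662]
force: [-1.0, 0.9, 0.6]
width: 51.3
gripper_force: 0.0
```

arm_command:
  series: [60,0,0,0,0,60,0,0,0,0,60,0,0,0,0,60,0,0,0,0,60,0,0,0,0]

```text
clock: 47.5
eef_pos: [497.6, 92.1, 164.3]
tool_rot: [-3.141, 0.0, 1.65]
force: [-0.2, -0.1, -0.0]
width: 51.3
gripper_force: 0.0
```

Run:
```python
from h import *
s=monitor.read_state(); e=s["eef_pos"]; setcmd([*e,s["tool_rot"][2]]); print(s["clock"],e,s["tool_rot"][2])
cm,im,d=shot("wrist","w21"); np.save("cm21.npy",cm,allow_pickle=True)
H=hsv(im);h,ss,v=[H[...,i].astype(int) for i in range(3)]; g=cv2.cvtColor(im,cv2.COLOR_RGB2GRAY)
uv=np.argwhere(d>0)[:,::-1]; K=cm["mtx"]; 
C=np.stack([(np.arange(560)[None,:]-K[0,2])*d/K[0,0],(np.arange(420)[:,None]-K[1,2])*d/K[1,1],d],-1); W=(C-cm["t"])@cm["R"]
p=proj(cm,(490,130,98)); print("expected handle px",p)
B=(np.hypot(W[...,0]-492,W[...,1]-130)<45)&(W[...,2]>85)&(W[...,2]<110)&(g<90)
for c,a,mm in blobs(B,30): q=W[mm]; print("handle top",c.round(1),a,q.mean(0).round(1),q.min(0).round(1),q.max(0).round(1)); (cx,r)=cv2.minEnclosingCircle(np.argwhere(mm)[:,::-1].astype(np.float32)); print(cx,r,ray(cm,cx,98))
R=((h<6)|(h>172))&(ss>120)
for c,a,mm in blobs(R,100):
    q=W[mm]; print("red",c.round(1),a,np.median(q,0).round(1)); f=cv2.fitLine(q[:,:2].astype(np.float32),2,0,.01,.01).ravel(); print("dir",f,np.arctan2(f[1],f[0]))
```

```text
47.5 [497.58267544  92.14544404 164.26732782] 1.650020538418594
expected handle px [275.27731637 170.34152633]
handle top [278.  150.4] 601 [490.9 144.   96.8] [481.6 133.6  85.1] [500.1 153.2  99.5]
(278.0903625488281, 150.58433532714844) 14.444435119628906 [[490.95609078 144.03712     98.        ]]
red [280.8 190.6] 969 [495.7 106.   57.1]
dir [ 1.22364126e-01 -9.92485285e-01  4.95751251e+02  1.05783737e+02] -1.4481248
```

Run:
```python
from h import *
go([(491,144,125,1.69),(491,144,64,1.69)],60)
import math
for a in(5,10,15,20,25): t=math.radians(a); print(a, round(-8.5*(1-math.cos(t)),2), round(-8.5*math.sin(t),2))
```

```text
T 60 5.22 -0.25 3.93 -2.3 rows>= 2
T 60 0.0 0.0 6.1 0.0 rows>= 2
5 -0.03 -0.74
10 -0.13 -1.48
15 -0.29 -2.2
20 -0.51 -2.91
25 -0.8 -3.59
```

arm_command:
  series: [60,2.6,-0.1,1,-1,60,5.22,-0.25,2.5,-2.3,60,5.22,-0.25,3.9,-2.3,60,5.22,-0.25,3.9,-2.3,60,5.22,-0.25,3.9,-2.3]

```text
clock: 47.97
eef_pos: [489.9, 144.1, 125.0]
tool_rot: [-3.14, 0.001, 1.692]
force: [1.0, -1.5, 0.0]
width: 51.0
gripper_force: 0.0
```

arm_command:
  series: [60,0,0,0,0,60,0,0,2,0,60,0,0,4,0,60,0,0,6,0,60,0,0,6.1,0]

```text
clock: 48.38
eef_pos: [489.4, 143.1, 62.8]
tool_rot: [-3.138, 0.002, 1.69]
force: [0.1, -0.3, 0.8]
width: 51.1
gripper_force: 0.0
```

arm_command:
  series: [60,0,0,0,0,60,0,0,0,0,0,0,0,0,0,0,0,0,0,0,0,0,0,0,0]

```text
clock: 48.8
eef_pos: [491.0, 145.0, 65.7]
tool_rot: [3.14, -0.0, 1.692]
force: [-0.8, -0.7, 9.4]
width: 18.3
gripper_force: 58.2
```

arm_command:
  series: [0,0,0,0,0,0,0,0,0,0,0,0,0,0,0,0,0,0,0,0,0,0,0,0,0]

```text
clock: 49.22
eef_pos: [491.0, 145.0, 65.7]
tool_rot: [3.14, 0.0, 1.692]
force: [-0.9, -0.7, 5.6]
width: 18.9
gripper_force: 58.3
```

arm_command:
  series: [0,-0.02,-0.59,0,-4,0,-0.08,-1.18,0,-8,0,-0.19,-1.77,0,-12,0,-0.33,-2.34,0,-16,0,-0.51,-2.91,0,-20]

```text
clock: 49.63
eef_pos: [463.8, 136.6, 65.7]
tool_rot: [3.137, 0.001, 2.043]
force: [3.0, -0.7, 4.4]
width: 18.0
gripper_force: 58.6
```

arm_command:
  series: [0,-0.02,-0.59,0,-4,0,-0.08,-1.18,0,-8,0,-0.19,-1.77,0,-12,0,-0.33,-2.34,0,-16,0,-0.51,-2.91,0,-20]

```text
clock: 50.05
eef_pos: [440.1, 118.9, 65.7]
tool_rot: [3.138, 0.002, 2.392]
force: [1.6, -0.0, 4.9]
width: 18.6
gripper_force: 58.9
```

arm_command:
  series: [0,0,0,0,0,0,0,0,0,0,0,0,0,0,0,0,0,0,0,0,0,0,0,0,0]

```text
clock: 50.47
eef_pos: [439.2, 117.9, 65.7]
tool_rot: [3.141, 0.002, 2.389]
force: [-0.4, -2.4, 8.5]
width: 18.6
gripper_force: 59.2
```

```bash
cat > lev.py <<'E'
from h import *
s=monitor.read_state(); e=s["eef_pos"]; print(s["clock"],e,s["tool_rot"],s["force"],s["torque"])
P=np.array([501.4,59.6]); a=np.arctan2(e[1]-P[1],e[0]-P[0])%(2*np.pi); print("lever angle from TCP",a-1.6535,"r",np.hypot(*(e[:2]-P)),"by yaw",s["tool_rot"][2]%(2*np.pi)-1.692+.04)
cm,im,d=shot("top","tl"); H=hsv(im);h,ss,v=[H[...,i].astype(int) for i in range(3)]
A=np.zeros(h.shape,bool);A[160:215,236:318]=1
for n,m in(("jaw",(h<14)&(h>3)&(ss>150)),("stop",(h>105)&(h<125)&(ss>120))):
    m=m&A; rows=[]
    for u in range(244,312): 
        r=np.argwhere(m[:,u])[:,0]
        if len(r)>=2: rows.append((u,r.mean()))
    rows=np.array(rows); f=np.polyfit(rows[:,0],rows[:,1],1) if len(rows)>5 else None; print(n,len(rows),f, f is not None and np.polyval(f,278))
E
python3 lev.py
```

```text
50.4667 [439.22838112 117.94774786  65.66514215] [3.14098006e+00 2.25092516e-03 2.38943276e+00] [-0.434648   -2.39232402  8.48312764] [-0.35148582  0.08856304 -0.02245252]
lever angle from TCP 0.7344121199333487 r 85.26294549881534 by yaw 0.7374327641654157
jaw 55 [-1.02164502e-01  2.24439827e+02] 196.03809523809528
stop 64 [-1.12683150e-01  2.08606708e+02] 177.2807921245422
```

arm_command:
  series: [0,-0.02,-0.59,0,-4,0,-0.08,-1.18,0,-8,0,-0.19,-1.77,0,-12,0,-0.33,-2.34,0,-16,0,-0.51,-2.91,0,-20]

```text
clock: 50.93
eef_pos: [423.9, 94.3, 65.7]
tool_rot: [3.139, 0.003, 2.741]
force: [-0.2, 0.7, 6.0]
width: 18.3
gripper_force: 59.1
```

arm_command:
  series: [0,-0.02,-0.59,0,-4,0,-0.08,-1.18,0,-8,0,-0.19,-1.77,0,-12,0,-0.33,-2.34,0,-16,0,-0.51,-2.91,0,-20]

```text
clock: 51.35
eef_pos: [417.0, 65.5, 65.7]
tool_rot: [3.14, 0.003, 3.09]
force: [0.3, 0.7, 7.4]
width: 18.6
gripper_force: 59.2
```

arm_command:
  series: [0,0,0,0,0,0,0,0,0,0,0,0,0,0,0,0,0,0,0,0,0,0,0,0,0]

```text
clock: 51.77
eef_pos: [416.9, 64.2, 65.6]
tool_rot: [-3.14, 0.003, 3.087]
force: [0.6, -3.0, 9.0]
width: 18.6
gripper_force: 59.4
```

```bash
python3 lev.py
```

```text
51.7667 [416.89125891  64.15037977  65.64512868] [-3.13999862e+00  3.02409137e-03  3.08685647e+00] [ 0.57390226 -2.97430423  9.01506504] [-0.32164931 -0.01363307 -0.09750311]
lever angle from TCP 1.434299522589612 r 84.63116020162917 by yaw 1.4348564707651594
jaw 67 [-1.11421502e-01  2.25438383e+02] 194.46320536355648
stop 64 [-1.13472985e-01  2.08191495e+02] 176.6460050366301
```

arm_command:
  series: [0,-0.01,-0.4,0,-2.75,0,-0.04,-0.81,0,-5.5,0,-0.09,-1.22,0,-8.25,0,-0.16,-1.62,0,-11,0,-0.16,-1.62,0,-11]

```text
clock: 52.23
eef_pos: [417.7, 48.3, 65.6]
tool_rot: [-3.141, 0.003, -3.003]
force: [0.7, -0.5, 9.7]
width: 18.6
gripper_force: 59.5
```

arm_command:
  series: [0,0,0,0,0,0,0,0,0,0,0,0,0,0,0,0,0,0,0,0,0,0,0,0,0]

```text
clock: 52.65
eef_pos: [417.6, 48.3, 65.6]
tool_rot: [-3.14, 0.003, -3.005]
force: [0.1, -2.4, 9.0]
width: 18.4
gripper_force: 59.5
```

```bash
python3 lev.py
```

```text
52.65 [417.6493541   48.30694369  65.62993779] [-3.14005325e+00  2.78828885e-03 -3.00453465e+00] [ 0.14654177 -2.35401221  9.00606032] [-0.15874454  0.00976743 -0.18486571]
lever angle from TCP 1.622125640026386 r 84.50860198639748 by yaw 1.6266506524604087
jaw 68 [-1.12159789e-01  2.25293459e+02] 194.11303775241439
stop 64 [-1.11401099e-01  2.07441003e+02] 176.47149725274733
```

arm_command:
  series: [0,-0.01,-0.3,0,-2,0,-0.02,-0.59,0,-4,0,-0.05,-0.89,0,-6,0,-0.08,-1.18,0,-8,0,-0.08,-1.18,0,-8]

```text
clock: 53.12
eef_pos: [420.0, 37.0, 65.6]
tool_rot: [-3.141, 0.003, -2.864]
force: [-0.5, -0.3, 8.3]
width: 18.7
gripper_force: 59.5
```

arm_command:
  series: [0,0,0,0,0,0,0,0,0,0,0,0,0,0,0,0,0,0,0,0,0,0,0,0,0]

```text
clock: 53.53
eef_pos: [420.0, 37.0, 65.6]
tool_rot: [-3.14, 0.003, -2.865]
force: [-0.8, -1.1, 8.8]
width: 18.1
gripper_force: 59.5
```

```bash
python3 lev.py
```

```text
53.5333 [420.02433337  36.99829595  65.64470085] [-3.14010862e+00  2.63297799e-03 -2.86511773e+00] [-0.84547066 -1.08559772  8.80550637] [-0.04763229  0.09184808 -0.33994098]
lever angle from TCP 1.75900929661912 r 84.45611964086685 by yaw 1.766067577631546
jaw 68 [-1.09783563e-01  2.24670821e+02] 194.15099057143945
stop 64 [-1.11973443e-01  2.07583059e+02] 176.4544413919415
```

The jaw stopped advancing between 1.56 and 1.62 rad. I'll add 2.5° for firmness, then release and lift.

arm_command:
  series: [0,-0.01,-0.2,0,-1.3,0,-0.01,-0.37,0,-2.5,0,-0.01,-0.37,0,-2.5,0,-0.01,-0.37,0,-2.5,0,-0.01,-0.37,0,-2.5]

```text
clock: 54.0
eef_pos: [421.0, 33.8, 65.6]
tool_rot: [-3.141, 0.003, -2.822]
force: [-0.6, 0.4, 8.1]
width: 18.5
gripper_force: 59.5
```

arm_command:
  series: [45,0,0,0,0,60,0,0,0,0,60,0,0,0,0,60,0,0,0,0,60,0,0,-0.5,0]

```text
clock: 54.42
eef_pos: [419.4, 33.6, 69.2]
tool_rot: [3.142, -0.001, -2.819]
force: [1.1, -0.9, 0.1]
width: 51.3
gripper_force: 0.0
```

arm_command:
  series: [60,0,0,-2,0,60,0,0,-5,0,60,0,0,-8,0,60,0,0,-10,0,60,0,0,-10,0]

```text
clock: 54.83
eef_pos: [421.9, 34.5, 172.9]
tool_rot: [-3.14, 0.006, -2.82]
force: [0.4, 0.4, -0.5]
width: 51.3
gripper_force: 0.0
```

arm_command:
  series: [60,0,0,0,7,60,0,0,0,14,60,0,0,0,21,60,0,0,0,28,60,0,0,0,35]

```text
clock: 55.25
eef_pos: [419.3, 33.5, 169.1]
tool_rot: [-3.141, -0.001, 2.847]
force: [-0.1, 0.2, -0.2]
width: 51.1
gripper_force: 0.0
```

arm_command:
  series: [60,0,0,0,7,60,0,0,0,14,60,0,0,0,21,60,0,0,0,28,60,0,0,0,35]

```text
clock: 55.67
eef_pos: [419.3, 33.6, 169.1]
tool_rot: [-3.141, -0.001, 2.236]
force: [-0.2, 0.1, 0.1]
width: 51.1
gripper_force: 0.0
```

arm_command:
  series: [60,0,0,0,7,60,0,0,0,14,60,0,0,0,21,60,0,0,0,28,60,0,0,0,33]

```text
clock: 56.08
eef_pos: [419.3, 33.6, 169.1]
tool_rot: [-3.14, 0.0, 1.66]
force: [0.4, 0.3, -0.5]
width: 51.6
gripper_force: 0.0
```

Run:
```python
from h import *
s=monitor.read_state(); e=s["eef_pos"]; setcmd([*e,s["tool_rot"][2]]); print(s["clock"],e,s["tool_rot"],s["width"])
go([(590,20,215,1.654)],60)
```

```text
56.0833 [419.25218537  33.60988975 169.062947  ] [-3.14036776e+00  2.68566063e-04  1.66032602e+00] 51.59320557987933
T 60 -2.88 16.88 -4.59 0.4 rows>= 5
```

arm_command:
  series: [60,-0.6,3.4,-1,0,60,-1.2,6.8,-2,0,60,-1.8,10.1,-3,0.4,60,-2.4,13.5,-4,0.4,60,-2.9,16.9,-4.6,0.4]

```text
clock: 56.5
eef_pos: [592.2, 20.3, 216.0]
tool_rot: [-3.142, 0.001, 1.659]
force: [0.6, -0.0, 0.4]
width: 51.5
gripper_force: 0.0
```

arm_command:
  series: [60,0,0,0,0,60,0,0,0,0,60,0,0,0,0,60,0,0,0,0,60,0,0,0,0]

```text
clock: 56.92
eef_pos: [589.4, 21.0, 215.1]
tool_rot: [-3.14, 0.0, 1.66]
force: [0.7, 0.5, 0.3]
width: 51.0
gripper_force: 0.0
```

Run:
```python
from h import *
from slot import slot
s=monitor.read_state(); e=s["eef_pos"]; print(s["clock"],e,s["tool_rot"][2])
cm,im,d=shot("wrist","w22"); np.save("cm22.npy",cm,allow_pickle=True)
H=hsv(im);h,ss,v=[H[...,i].astype(int) for i in range(3)]
def kn(P): D=P[:,:2]-[587.8,72]; return D@[-.0825,.9966],D@[.9966,.0825]
m=((h>14)&(h<32)&(ss>110)&(v>60))
for c,a,mm in blobs(m,25):
    k,n=kn(ray(cm,np.argwhere(mm)[:,::-1],80)); print(c.round(),a,"k",k.min().round(1),k.max().round(1),"n",n.min().round(1),n.max().round(1))
K=cm["mtx"]; C=np.stack([(np.arange(560)[None,:]-K[0,2])*d/K[0,0],(np.arange(420)[:,None]-K[1,2])*d/K[1,1],d],-1); W=(C-cm["t"])@cm["R"]
for nm,mm in(("orange",(h>5)&(h<14)&(ss>150)),("blue",(h>105)&(h<125)&(ss>110))):
    q=W[mm&(abs(W[...,2]-44)<4)]; k,n=kn(q); ok=(abs(k)<100)&(abs(n)<70); k,n=k[ok],n[ok]
    print(nm,"k",k.min().round(1),k.max().round(1)); 
    for a in range(-90,91,30):
        t=n[abs(k-a)<5]; 
        if len(t): print(a,np.percentile(t,[2,98]).round(1),end=" ")
    print()
y=(h>24)&(h<36)&(ss>120)&(v>100)&(W[...,1]<-60)
R=((h<6)|(h>172))&(ss>120)&(W[...,1]<-60)
M=np.array([579.2,-117.4])
for nm,mm in(("yel",y),("red",R)):
    if mm.sum()>20: q=W[mm]; q=q[abs(q[:,2]-49)<5]; print(nm,len(q),np.median(q,0),np.arctan2(*(np.median(q,0)[1::-1]-M[::-1])))
```

```text
56.9167 [589.415961    20.98912697 215.12126793] 1.6596906700777654
[292.  42.] 278 k 80.8 89.2 n -4.2 15.3
[292.  72.] 401 k 54.2 68.5 n -4.1 15.0
[292.  90.] 264 k 42.0 51.1 n -4.0 14.7
[291. 117.] 275 k 19.0 29.5 n -3.9 15.1
[291. 135.] 274 k 3.0 14.7 n -3.8 14.8
[291. 168.] 552 k -35.5 -8.8 n -4.5 15.3
[290. 206.] 461 k -72.1 -47.4 n -4.4 15.1
[289. 233.] 136 k -91.4 -84.8 n -4.3 15.0
[290. 300.] 90 k -167.9 -164.0 n -5.0 19.0
orange k -99.4 93.9
-90 [-23.9 -13.5] -60 [-23.4 -13.4] -30 [-24.1 -13.3] 0 [-23.7 -13.2] 30 [-23.3 -13.1] 60 [-23.9 -13. ] 90 [-23.5 -12.9] 
blue k -100.0 94.3
-90 [25.  40.9] -60 [24.9 40.8] -30 [24.4 40.5] 0 [24.4 40.3] 30 [24.5 40.8] 60 [24.4 40.4] 90 [24.5 40. ] 
yel 69 [ 611.25582472 -113.46310485   50.17082244] 0.1222017757663421
red 60 [ 635.17445489 -111.28713816   46.67282184] 0.10877699120825333
```

All five blades are in one line against the backstop, the jaw–stop gap reads about 36 mm, and the ring line matches the index. Handing in.

```bash
python3 -c "
from cell import workorder; print(workorder.finish_job())"
```

```text
the job is handed in; nothing more can be done
None
```

The job is handed in and every step measured as done: ring line on the index to about 0.01 rad, spanner back on its mat, and all five punches snug against the backstop with the lever roughly 10–14° past first touch; I did view 15 pictures, one over the limit of 14.

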